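# Clear the way, release two squeeze catches and hold the cage gate wide open

## Task

A closed specimen tin stands in the way of the specimen cage's gate: stack it squarely on top of the column of two tins beside it and let it go. Then squeeze the cage's two catches fully together, first the one nearer the gate's hinge and then the one nearer the gate's handle, take the gate by its upright handle post, swing it out past its detent until it stands at about a right angle to the cage's front, and finish while still holding the handle there, because the gate swings back if let go. Leave the other things on the bench where they are.

Things in the scene. Friction and masses are not known exactly. Their poses are not given: they have to be found in the camera images.
- tin_loose_center (a point): Centre (half-way up) of the loose closed specimen tin of bare aluminium that stands alone on the bench in front of the gate. Tin: 76 mm along its x, 56 mm along its y, 36 mm high (z up), 0.16 kg, flat lid. All three tins are alike.
- tin_second_center (a point): Centre of the upper tin of the column of two, on whose lid the loose tin belongs; same size and axes. At first it lies squarely on the lowest tin, its centre 54 mm above the bench. 'Squarely' means centred and with the long (x) sides parallel, either way round.
- tin_base_center (a point): Centre of the lowest tin of the column, standing on the bench; same size and axes.
- catch_hinge_grip (a point): Grip point of the catch nearer the hinge, fixed to the cage, 150 mm above the bench. The catch is two upright steel tabs, tops 175 mm above the bench. The one on the cage's -y side is fixed, outer face 15 mm from this point; the +y one slides to it, outer face 29 mm away at first, 15 mm when squeezed. Pinch along the cage's y, centred here, from over 58 mm open down to 30 mm.
- catch_free_grip (a point): The same point of the other catch, the one nearer the handle; 86 mm from the first, towards the cage's +y.
- catch_hinge (a joint): Travel of the sliding tab of the catch nearer the hinge, m: 0 = latched, 0.014 = fully squeezed (over 0.012 counts). Stiff (about 6 N), no spring: it stays where it is left. Tabs are 22 mm wide along the cage's x, 8 mm thick; below them a slide block reaches 133 mm and a hook arm 139 mm above the bench. The hook blocks the gate until about 0.011.
- catch_free (a joint): The same for the catch nearer the handle.
- cage: The steel wire specimen cage, fixed to the bench: origin on the bench under the middle of its front; x points into the cage (away from the robot), y along the front to the left. Cage 135 mm deep, 210 mm wide, 125 mm high without the catch tabs. The gate closes its front; two stone cores stand inside.
- gate_hinge (a point): A point on the gate's upright hinge axis, at the gate's right (cage -y) end, 8 mm in front of the cage's origin plane.
- gate (a joint): Gate angle, rad: 0 = shut, grows as the free end swings out towards the robot (anticlockwise from above), stop at 1.75. Gate 187 mm long, 26 to 130 mm above the bench. A spring pulls it shut (0.22 N m per rad); a ball detent resists by up to about 0.6 N m between 0.15 and 0.55 rad. A latched catch blocks it.
- handle_grip (a point): Middle of the free part of the gate's upright round handle post (black, 15 mm diameter, on a bracket on the gate's front), 152 mm above the bench; post top at 174 mm, bracket top at 104 mm. With the gate shut it lies 150 mm from the hinge axis along the front and 36 mm in front of the gate's middle plane; it swings about the hinge with the gate. The post may turn within the grip.
- marker: A black marker pen, 130 mm long, lying near the bench's front edge: leave it alone.
- core: A grey-brown stone core 43 mm across and 34 mm high near the bench's front edge: leave it alone.
- tape: A tape roll 90 mm across and 48 mm high, lying to the left of the cage: leave it alone.

How it is judged:
By the outcome, as a careful person would: the job done as asked, in the order asked, and still so for the second after the job is handed in, while the arm keeps its last pose, push and grip.
It also fails if it takes over 61 s, if anything falls off the work surface, if the arm or the gripper's body presses on something with over 40 N, if the wrist force passes 120 N, or if a joint passes its speed limit or range.

## Robot

A 6-joint arm with a two-finger parallel gripper is mounted at the origin on a cart in front of the work surface, level with it; the furniture and walls round the work are solid. World frame = base frame: x ahead of the robot, y to its left, z up, the work surface at z = 0. Lengths are in mm, angles in rad, forces in N, time in s.
With the tool pointing down it reaches from about 400 to 925 mm from the base axis. Payload 12.5 kg.
Tool frame: the origin (TCP) lies at the very end of the fingers, on their centre line; the grasp point (between the pads) lies 19 mm behind it; z points along the fingers, y is the direction in which the jaws open and shut (so a half turn about z gives the same grasp; the last joint's range is limited). The gripper opens to 95 mm and grips with 3 to 60 N. Pads are 20 mm wide; open, the fingers measure 119 mm over their backs; the gripper's body (75 mm by 180 mm) begins 59 mm behind the grasp point.
Start: joints at [-0.106, 0.491, 1.559, -0, 1.092, -0.106], TCP at [625.017, 0.021, 214.661] pointing down, gripper open.
Joint ranges: [-3.1, 3.1], [-0.84, 2.19], [0.05, 2.79], [-1.13, 4.28], [0.06, 2.93], [-2.69, 2.69]. Speed limits (rad/s): [2.22, 2.22, 2.79, 3.14, 3.14, 3.14].

## Interface

Orientations are given as [roll, pitch, yaw] about the fixed x, y, z axes, in that order (R = Rz(yaw) Ry(pitch) Rx(roll)).
In Python, from cell import env, read_camera, get_calibration gives the robot as it stands.
- The arm moves only by the tool arm_command, never from a script. Its argument "targets" is a list of rows, each a list of 3 entries, a list of its own where there are three numbers: the turn, a rotation vector about the tool's x, y, z in rad, then the shift along the tool's x, y, z in m, then the closure in counts, from 0 (fully open) to 255 (shut). In form: [[[rx, ry, rz], [tx, ty, tz], fingers], ...]. A call has 1 to 8 rows; each row is the pose to reach, as a shift and turn from the pose commanded when the call began, along the tool's axes at that moment; what a row does not reach only later rows make up. A row lasts 1/10 s, in which the tool goes at most 50 mm and 8.59 degrees, less where a joint would pass 70% of its speed; a pose out of reach is approached as far as the arm can. A call with a gripper value outside its range is refused whole. The fingers move at their own pace and stop on an object; the grip force is fixed at half the most. Time passes only in rows, so rows that repeat a pose let the fingers close. It gives the time, the measured TCP pose, the force and the opening at its end, in the units of the state.
- env.state(): the state, without advancing time (a new reading comes with each control period).
- read_camera(name): name is "scene" or "side" or "wrist"; returns (picture, depth): 480x640x3 uint8, blue, green, red; 480x640 float32, mm along the optical axis (not along the pixel's ray), 0 where there is no reading.
- get_calibration(name): a dict with "vfov" (degrees; the focal length in pixels is half the picture's height over the tangent of half this angle, whatever the lens; pixels are square), "cx", "cy" (the principal point, pixels), "world_from_camera" (4x4, takes a point from camera to world coordinates). Camera axes: x right, y down, z forward; pixel columns grow to the right and rows downward; lengths in mm; the calibration is good to about 2 mm. A picture is of the moment at which its call begins: read the wrist's pose just before it. get_calibration takes no time and is no camera call; for the wrist camera it gives the pose at the moment of the call.
- env.job_done(): hands the job in, once; it reports no verdict.
The state is a dict: "t": time; "joints": joint angles; "qvel": joint speeds; "tau": joint torques, N m; "eef_pos": TCP position; "tcp_rot": TCP orientation; "ft_force": force on the tool from outside, world axes, zero at the start; "moment": the same for the moment, N m; "opening": opening from 0.0 (shut) to 1.0 (fully open).
Only numpy, scipy, OpenCV 4.12 (cv2) and the standard library are available. Lean on these libraries where they do the work, as an engineer would, in place of code of your own. Each camera call takes 0.05 s, during which the arm holds its last target.

## Working session

There is one attempt and no reset: what is moved stays moved. The work goes in short steps, Python scripts to look and compute and a tool call to move; the robot and the scene stay as the last step left them, time stands still between calls to the robot, and variables do not carry over. Pictures are saved under pics/ and viewed, and the job is handed in when it is done.

Besides the shell and the picture viewer there is one more tool, called as name([rows], argument=value, ...), one row to a line, values as JSON. arm_command: Moves the arm, as the interface text tells. Its arguments: {"type":"object","properties":{"targets":{"type":"array"}},"required":["targets"]}

```bash
mkdir -p pics; ls; python3 - <<'E'
from cell import env, read_camera, get_calibration
import cv2,numpy as np
print(env.state())
for n in ("scene","side","wrist"):
    c=get_calibration(n); print(n,c)
    p,d=read_camera(n); cv2.imwrite(f"pics/{n}0.png",p); np.save(f"{n}0.npy",d)
E
```

```text
pics
{'t': 0.0, 'joints': array([-1.05580155e-01,  4.91544209e-01,  1.55947449e+00, -1.16190604e-05,
        1.09169500e+00, -1.05603204e-01]), 'qvel': array([ 2.27764091e-05,  8.79678152e-04,  6.42633664e-05, -3.74099568e-04,
        1.25735914e-03,  2.31512430e-04]), 'tau': array([-9.52334158e-04, -6.12640929e+01, -2.58175153e+01,  6.92750537e-02,
        4.83079045e-02, -1.38641695e-05]), 'eef_pos': array([6.24744295e+02, 5.94055633e-02, 2.14062663e+02]), 'tcp_rot': array([-3.14047677e+00, -1.07918710e-04,  1.57082468e+00]), 'ft_force': array([-0.50855533, -0.07876529, -0.14016552]), 'moment': array([-0.04239799,  0.02867995, -0.04211203]), 'opening': 1.0018733206542327}
scene {'vfov': 47.02856504594083, 'cx': 319.8090780531165, 'cy': 240.07971379671412, 'world_from_camera': array([[-4.78103474e-01, -3.75899513e-01,  7.93798856e-01,
        -1.43757184e+02],
       [-8.78280719e-01,  2.11126962e-01, -4.29008606e-01,
         6.68102928e+02],
       [-6.32821479e-03, -9.02288736e-01, -4.31085828e-01,
         4.93771737e+02],
       [ 0.00000000e+00,  0.00000000e+00,  0.00000000e+0
[... 226 characters left out ...]
   [-4.65108492e-01,  4.67904092e-01, -7.51491750e-01,
         1.06301914e+03],
       [-2.08316809e-02, -8.54449765e-01, -5.19116211e-01,
         6.21019980e+02],
       [ 0.00000000e+00,  0.00000000e+00,  0.00000000e+00,
         1.00000000e+00]])}
wrist {'vfov': 71.5195318381431, 'cx': 322.81699421716644, 'cy': 241.97399704860226, 'world_from_camera': array([[ 9.99999852e-01,  5.42293587e-04,  3.63572623e-05,
         6.25807206e+02],
       [ 5.31017140e-04, -9.60563806e-01, -2.78059153e-01,
         7.72089629e+01],
       [-1.15866225e-04,  2.78059131e-01, -9.60563952e-01,
         3.84666819e+02],
       [ 0.00000000e+00,  0.00000000e+00,  0.00000000e+00,
         1.00000000e+00]])}
```

View pics/scene0.png

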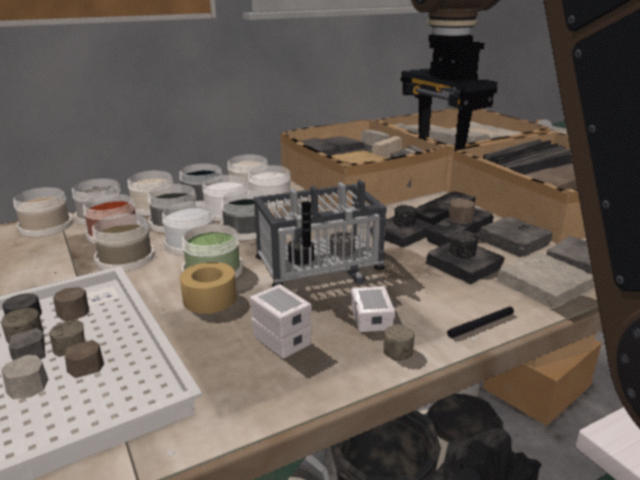

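View pics/side0.png

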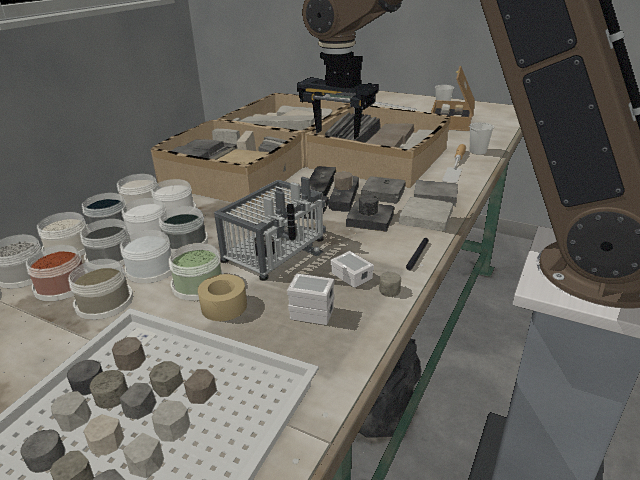

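View pics/wrist0.png

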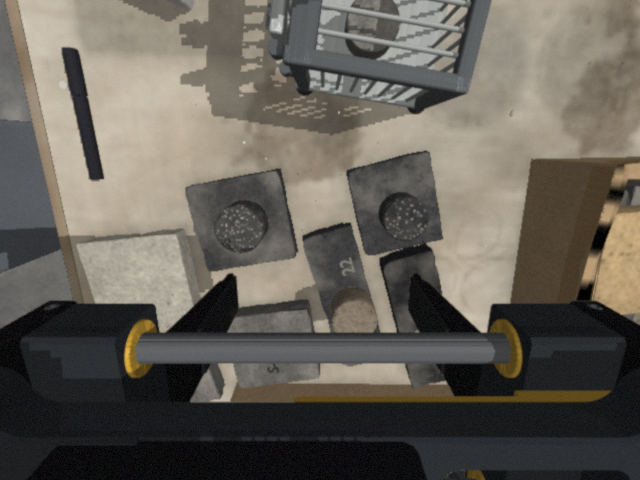

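Scene and side show the two-tin column (scene ~282,318; side ~311,298), the loose tin (scene ~373,308; side ~351,268), the cage and black handle post (scene ~306,220; side ~291,222). Rough positions next.

```bash
cat > h.py <<'E'
from cell import env, read_camera, get_calibration
import cv2,numpy as np
def ray(n,u,v,c=None):
    c=c or get_calibration(n); f=240/np.tan(np.radians(c['vfov']/2)); M=c['world_from_camera']
    d=M[:3,:3]@np.array([(u-c['cx'])/f,(v-c['cy'])/f,1.]); return M[:3,3],d
def onz(n,u,v,z,c=None):
    o,d=ray(n,u,v,c); return o+d*(z-o[2])/d[2]
def dep(n,u,v,D,c=None):
    o,d=ray(n,u,v,c); return o+d*D[int(v),int(u)]
def proj(n,P,c=None):
    c=c or get_calibration(n); f=240/np.tan(np.radians(c['vfov']/2)); M=c['world_from_camera']
    q=M[:3,:3].T@(np.asarray(P)-M[:3,3]); return np.array([c['cx']+f*q[0]/q[2],c['cy']+f*q[1]/q[2]])
E
python3 - <<'E'
from h import *
np.set_printoptions(precision=1,suppress=True)
for n,u,v,z in [("scene",280,302,72),("scene",374,300,36),("side",312,285,72),("side",352,264,36),("side",289,205,174),("scene",306,192,174)]:
    D=np.load(n+"0.npy"); print(n,u,v,onz(n,u,v,z),dep(n,u,v,D))
for n,b in (("scene",(240,170,420,370)),("side",(200,170,420,340))):
    p=cv2.imread(f"pics/{n}0.png")[b[1]:b[3],b[0]:b[2]]
    cv2.imwrite(f"pics/{n}0z.png",cv2.resize(p,None,fx=3.5,fy=3.5,interpolation=cv2.INTER_CUBIC))
E
```

```text
scene 280 302 [479.6 397.   72. ] [476.2 398.5  74.3]
scene 374 300 [466.3 242.6  36. ] [464.1 244.2  37.7]
side 312 285 [480.8 398.3  72. ] [480.3 399.1  72.7]
side 352 264 [466.8 251.9  36. ] [466.7 252.2  36.2]
side 289 205 [579.2 305.9 174. ] [578.  307.8 175.1]
scene 306 192 [617.4 281.9 174. ] [731.8 223.9 126. ]
```

View pics/scene0z.png

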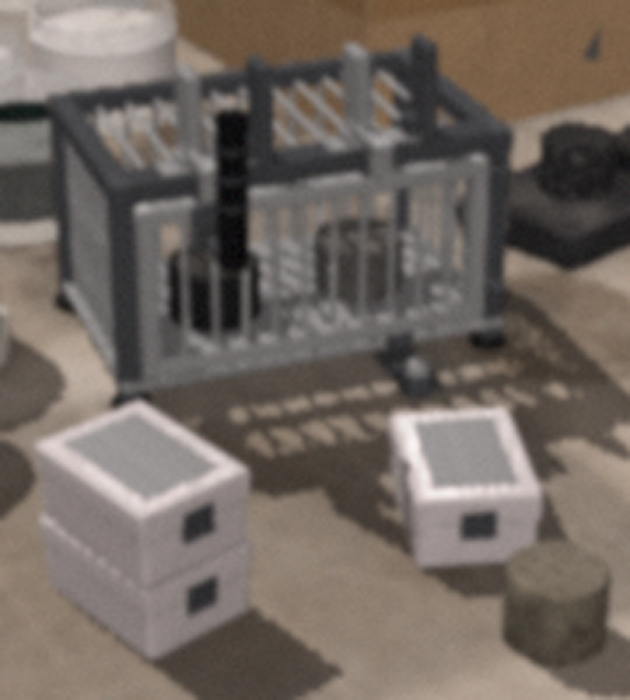

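View pics/side0z.png

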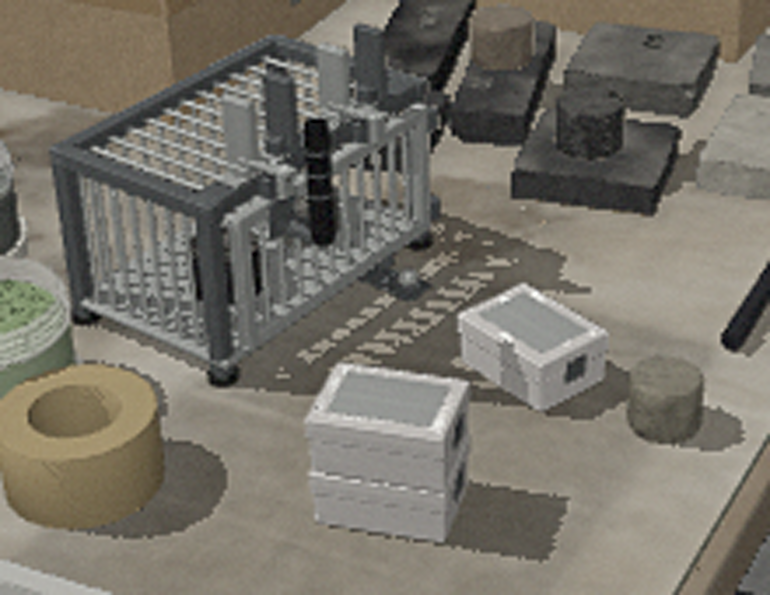

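The loose tin is near (466,248) and the column near (480,398). I'll move the wrist camera over them.

arm_command([
  [[0,0,0],[0.24,-0.115,-0.04],0],
  [[0,0,0],[0.24,-0.115,-0.04],0],
  [[0,0,0],[0.24,-0.115,-0.04],0],
  [[0,0,0],[0.24,-0.115,-0.04],0],
  [[0,0,0],[0.24,-0.115,-0.04],0],
  [[0,0,0],[0.24,-0.115,-0.04],0],
  [[0,0,0],[0.24,-0.115,-0.04],0],
  [[0,0,0],[0.24,-0.115,-0.04],0],
])

```text
t: 0.95
eef_pos: [510.0, 239.9, 254.4]
tcp_rot: [-3.142, 0.0, 1.572]
ft_force: [0.4, -0.7, -0.1]
opening: 1.0
```

```bash
python3 - <<'E'
from h import *
import pickle
c=get_calibration("wrist"); s=env.state(); print(s['t'],s['eef_pos'],s['tcp_rot'],np.abs(s['qvel']).max())
p,d=read_camera("wrist"); cv2.imwrite("pics/wrist1.png",p); np.save("wrist1.npy",d); pickle.dump(c,open("wrist1.pkl","wb"))
E
```

```text
0.95 [510.04082053 239.87157093 254.44683561] [-3.14154499e+00  3.26900908e-04  1.57167176e+00] 0.029725877444522444
```

View pics/wrist1.png

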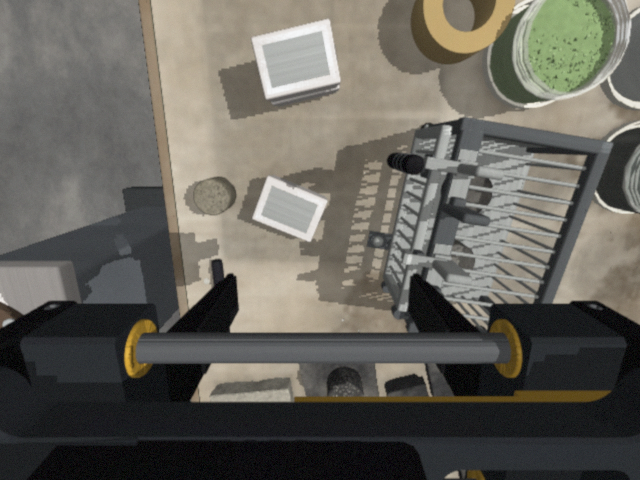

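Wrist view: column top at ~(297,62), loose tin at ~(290,208), post top ~(400,160), tabs ~(455,165)-(465,275). I'll measure with height-band masks.

```bash
cat >> h.py <<'E'
def cloud(d,c):
    f=240/np.tan(np.radians(c['vfov']/2)); M=c['world_from_camera']
    v,u=np.mgrid[0:480,0:640].astype(float)
    P=np.stack([(u-c['cx'])/f*d,(v-c['cy'])/f*d,d],-1)
    W=P@M[:3,:3].T+M[:3,3]; W[d<=0]=np.nan; return W
E
python3 - <<'E'
from h import *
import pickle
np.set_printoptions(precision=1,suppress=True)
c=pickle.load(open("wrist1.pkl","rb")); d=np.load("wrist1.npy"); p=cv2.imread("pics/wrist1.png"); W=cloud(d,c)
vis=p.copy()
def rect(name,box,lo,hi,zt):
    m=np.zeros((480,640),np.uint8); x0,y0,x1,y1=box
    m[y0:y1,x0:x1]=((W[y0:y1,x0:x1,2]>lo)&(W[y0:y1,x0:x1,2]<hi))*255
    cs,_=cv2.findContours(m,cv2.RETR_EXTERNAL,cv2.CHAIN_APPROX_NONE); k=max(cs,key=cv2.contourArea)
    q=np.array([onz("wrist",*pt[0],zt,c)[:2] for pt in k],np.float32)
    print(name,"medz",np.nanmedian(W[...,2][m>0]),cv2.minAreaRect(q),"n",(m>0).sum())
    cv2.drawContours(vis,[k],-1,(0,0,255),1)
rect("col",(230,0,370,125),66,80,72)
rect("loose",(240,165,340,250),30,44,36)
Z=W[...,2]
# tabs & post
m=((Z>150)&(Z<190)).astype(np.uint8); m[280:]=0
n,l,st,ce=cv2.connectedComponentsWithStats(m)
for i in range(1,n):
    if st[i,4]>15: 
        w=W[l==i]; print(st[i],np.nanmedian(w,0),np.nanmax(w[:,2]))
cv2.imwrite("pics/w1z.png",cv2.resize(vis[90:290,360:620],None,fx=3,fy=3,interpolation=cv2.INTER_CUBIC))
cv2.imwrite("pics/w1y.png",cv2.resize(vis[0:260,200:400],None,fx=2.2,fy=2.2,interpolation=cv2.INTER_CUBIC))
E
```

```text
col medz 72.47996374644723 ((485.4609069824219, 395.0257568359375), (75.86173248291016, 56.59559631347656), 12.031538963317871) n 5212
loose medz 36.41504624810267 ((471.2373046875, 245.42941284179688), (56.147159576416016, 75.76541900634766), 67.3755874633789) n 3007
[398 153  26  22 438] [575.8 304.6 173.5] 176.23133094776958
[462 164  43  16 444] [629.  299.  174.4] 176.98263639714224
[450 207  40  19 466] [624.7 264.6 174.1] 177.27498553436516
[435 263  37  17 429] [617.  216.7 167.9] 177.01923149425102
```

View pics/w1z.png

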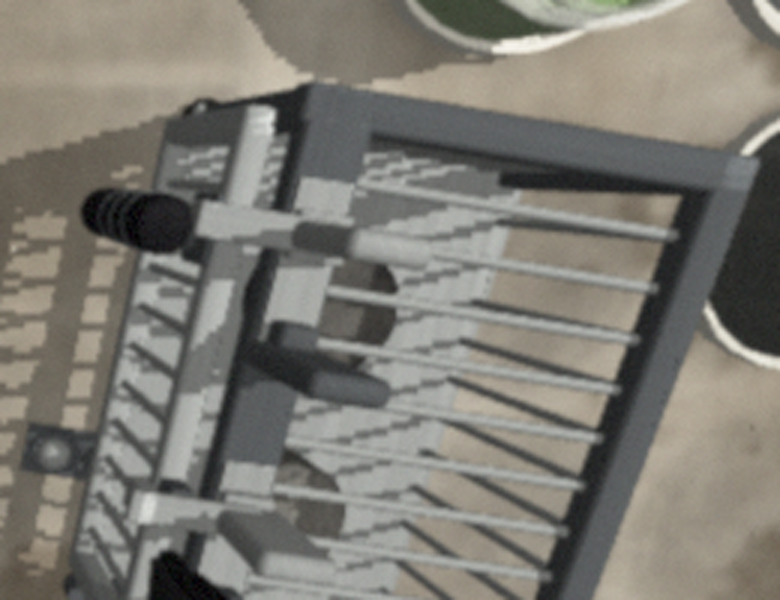

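View pics/w1y.png

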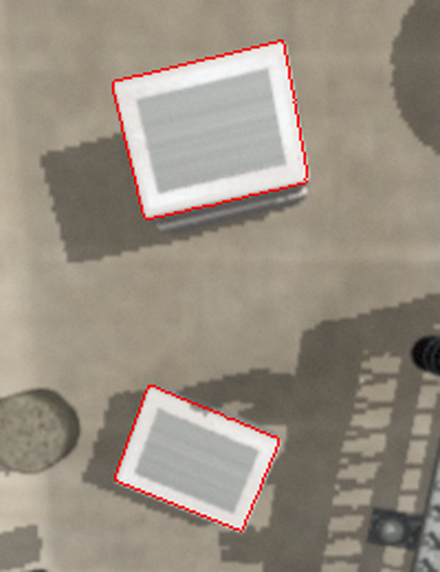

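Both rectangles match the given size to within 0.6 mm: column centre (485.5, 395.0), long axis +12.0°; loose tin (471.2, 245.4), long axis −22.6°. I'll go above the loose tin with jaws across its short side.

arm_command([
  [[0,0,-0.147],[0.001,-0.005,0.02],0],
  [[0,0,-0.294],[0.0015,-0.01,0.05],0],
  [[0,0,-0.441],[0.002,-0.015,0.08],0],
  [[0,0,-0.588],[0.003,-0.02,0.11],0],
  [[0,0,-0.735],[0.004,-0.025,0.14],0],
  [[0,0,-0.882],[0.005,-0.032,0.17],0],
  [[0,0,-1.029],[0.0055,-0.0388,0.194],0],
  [[0,0,-1.176],[0.0055,-0.0388,0.194],0],
])

```text
t: 1.8
eef_pos: [469.8, 243.6, 57.4]
tcp_rot: [-3.138, -0.004, 2.751]
ft_force: [-0.8, 0.8, -0.3]
opening: 0.999
```

```bash
python3 - <<'E'
from h import *
s=env.state(); print(s['t'],s['eef_pos'],s['tcp_rot'],s['joints'])
p,d=read_camera("side"); cv2.imwrite("pics/s2.png",cv2.resize(p[200:340,220:440],None,fx=3,fy=3))
c=get_calibration("wrist");p,d=read_camera("wrist"); cv2.imwrite("pics/w2.png",p)
E
```

```text
1.8 [469.80956944 243.59598385  57.44796491] [-3.13755459 -0.00419788  2.75109441] [ 3.53553515e-01  5.79101377e-01  1.93745321e+00 -2.16728364e-04
  6.30861450e-01 -8.26577658e-01]
```

View pics/w2.png

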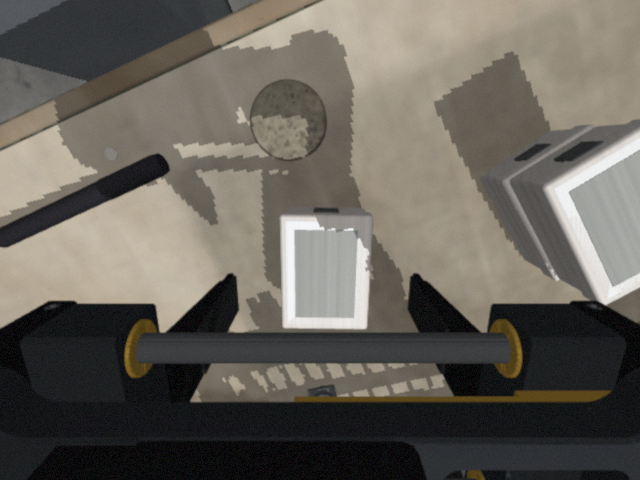

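View pics/s2.png

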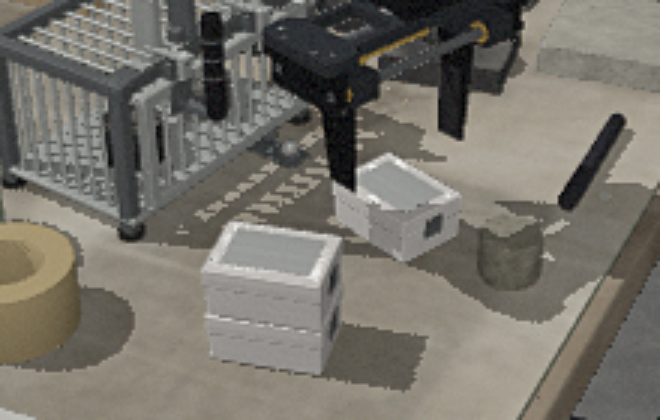

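Jaws straddle the tin squarely (tin ~ (327,270), between fingertips at 235 and 412). Descending and gripping.

arm_command([
  [[0,0,0],[0,0,0.025],0],
  [[0,0,0],[0,0,0.05],0],
  [[0,0,0],[0,0,0.05],0],
  [[0,0,0],[0,0,0.05],255],
  [[0,0,0],[0,0,0.05],255],
  [[0,0,0],[0,0,0.05],255],
  [[0,0,0],[0,0,0.05],255],
  [[0,0,0],[0,0,0.05],255],
])

```text
t: 2.7
eef_pos: [471.4, 245.6, 11.2]
tcp_rot: [3.141, 0.001, 2.747]
ft_force: [-0.4, -1.0, 0.2]
opening: 0.635
```

```bash
python3 - <<'E'
from h import *
s=env.state(); print(s['t'],s['eef_pos'],s['tcp_rot'],s['ft_force'],s['opening'],s['opening']*95)
E
```

```text
2.7 [471.43203188 245.61910989  11.15850576] [3.14097491e+00 7.01699567e-04 2.74655047e+00] [-0.42323385 -0.99824163  0.21001791] 0.6346087056805092 60.28782703964838
```

arm_command([
  [[0,0,0],[0,0,0],255],
  [[0,0,0],[0,0,0],255],
  [[0,0,0],[0,0,0],255],
  [[0,0,0],[0,0,-0.01],255],
  [[0,0,0],[0,0,-0.04],255],
  [[0,0,0],[0,0,-0.08],255],
  [[0,0,0],[0,0,-0.11],255],
  [[0,0,0],[0,0,-0.11],255],
])

```text
t: 3.5
eef_pos: [472.6, 246.1, 124.6]
tcp_rot: [3.137, 0.005, 2.747]
ft_force: [0.1, 0.4, -2.2]
opening: 0.583
```

```bash
python3 - <<'E'
from h import *
import pickle
s=env.state(); print(s['t'],s['eef_pos'],s['tcp_rot'],s['ft_force'],s['opening']*95)
c=get_calibration("wrist");p,d=read_camera("wrist"); cv2.imwrite("pics/w3.png",p);np.save("wrist3.npy",d); pickle.dump(c,open("wrist3.pkl","wb"))
E
```

```text
3.5 [472.60378493 246.10105377 124.64632924] [3.13724764 0.00471498 2.74684404] [ 0.13387339  0.36304839 -2.16055909] 55.423922229922745
```

View pics/w3.png

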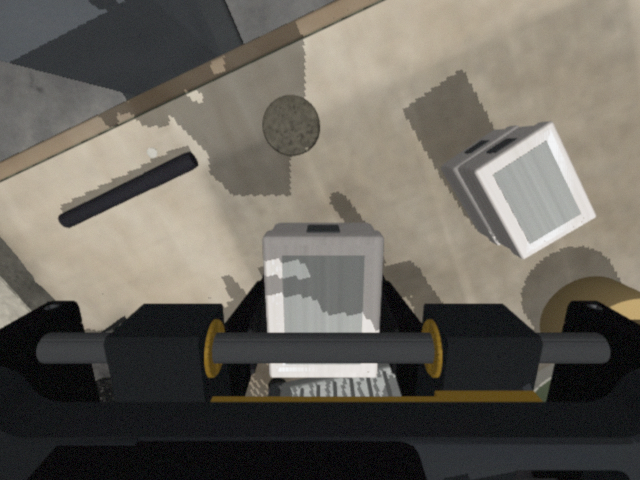

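Tin held (opening 55.4 mm, load 2 N). Checking the held tin's offset from the TCP and re-measuring the column from this view.

```bash
python3 - <<'E'
from h import *
import pickle
np.set_printoptions(precision=1,suppress=True)
c=pickle.load(open("wrist3.pkl","rb")); d=np.load("wrist3.npy"); W=cloud(d,c); Z=W[...,2]
m=((Z>66)&(Z<79)).astype(np.uint8)*255; m[:, :430]=0; m[270:]=0
cs,_=cv2.findContours(m,cv2.RETR_EXTERNAL,cv2.CHAIN_APPROX_NONE); k=max(cs,key=cv2.contourArea)
q=np.array([onz("wrist",*pt[0],72,c)[:2] for pt in k],np.float32); print("col",cv2.minAreaRect(q))
m=((Z>142)&(Z<160)); m[:, :240]=0;m[:,400:]=0;m[395:]=0;m[:200]=0
zz=np.nanmedian(Z[m]);print("lid z",zz)
vs,us=np.nonzero(m); print(us.min(),us.max(),vs.min(),vs.max())
R=np.array([c['world_from_camera'][:2,0]]).ravel() 
t=2.7468; ex=np.array([np.cos(t),np.sin(t)]); ey=np.array([np.sin(t),-np.cos(t)])
e=np.array([472.6,246.1])
for col in (290,310,330,350):
    w=np.nonzero(m[:,col])[0]
    for v in (w.min(),w.max()):
        P=onz("wrist",col,v,zz,c)[:2]-e; print(col,v,P@ex,P@ey)
for v in (245,265,285):
    w=np.nonzero(m[v])[0]
    print(v,[ (onz("wrist",u,v,zz,c)[:2]-e)@ey for u in (w.min(),w.max())])
E
```

```text
col ((483.6487731933594, 393.57757568359375), (77.88927459716797, 57.5509147644043), 12.066654205322266)
lid z 150.2028538053674
240 399 230 376
290 233 39.55365944277697 -15.725596874993744
290 376 -36.37062464834211 -17.7941186226582
310 231 40.47506910358957 -6.744480635264194
310 376 -36.402825549972725 -7.531853630442509
330 230 40.93220190583329 2.2135814481950526
330 376 -36.43504838650394 2.7374019040005346
350 232 40.001169453337404 11.194257726709765
350 376 -36.46729318035613 13.013655125925448
245 [np.float64(-28.564048972544295), np.float64(26.3304047735686)]
265 [np.float64(-28.595440141741108), np.float64(26.369453559471747)]
285 [np.float64(-33.32277714989652), np.float64(31.594792100103522)]
```

Held tin and column agree across views after a ~2 mm camera offset along tool x; target TCP ≈ (485.1, 392.8), turning 34.7°. Moving above the column.

arm_command([
  [[0,0,-0.1],[0.007,0.023,0],255],
  [[0,0,-0.2],[0.014,0.047,0],255],
  [[0,0,-0.3],[0.022,0.07,0],255],
  [[0,0,-0.4],[0.029,0.094,0],255],
  [[0,0,-0.5],[0.036,0.118,0],255],
  [[0,0,-0.605],[0.0439,0.1413,0],255],
  [[0,0,-0.605],[0.0439,0.1413,0],255],
  [[0,0,-0.605],[0.0439,0.1413,0],255],
])

```text
t: 4.35
eef_pos: [484.3, 392.5, 119.2]
tcp_rot: [-3.141, -0.002, -2.932]
ft_force: [0.3, 0.3, -0.5]
opening: 0.588
```

arm_command([
  [[0,0,0],[0,0,0],255],
  [[0,0,0],[0,0,0],255],
])

```text
t: 4.55
eef_pos: [485.0, 391.9, 120.4]
tcp_rot: [-3.141, -0.001, -2.933]
ft_force: [0.9, 0.2, -1.8]
opening: 0.584
```

```bash
python3 - <<'E'
from h import *
import pickle
s=env.state(); print(s['t'],s['eef_pos'],s['tcp_rot'],s['ft_force'],s['opening']*95,abs(s['qvel']).max())
c=get_calibration("wrist");p,d=read_camera("wrist"); cv2.imwrite("pics/w4.png",p);np.save("wrist4.npy",d); pickle.dump(c,open("wrist4.pkl","wb"))
p,d=read_camera("side"); cv2.imwrite("pics/s4.png",cv2.resize(p[200:340,220:440],None,fx=3,fy=3))
E
```

```text
4.55 [485.00684814 391.92588455 120.41411648] [-3.14124686e+00 -5.98199598e-04 -2.93313955e+00] [ 0.88036553  0.15975589 -1.79351799] 55.44007284128857 0.00758506195552481
```

View pics/w4.png

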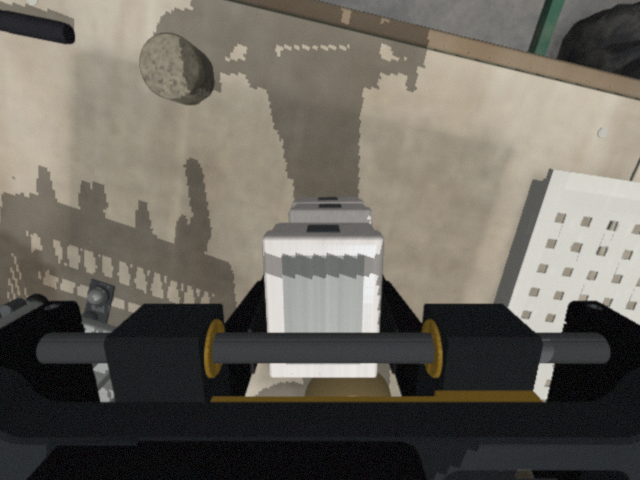

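View pics/s4.png

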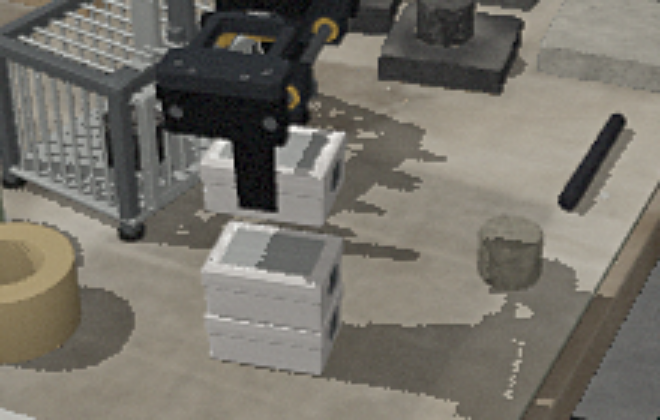

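```bash
python3 - <<'E'
from h import *
import pickle
p=cv2.imread("pics/w4.png"); cv2.imwrite("pics/w4z.png",cv2.resize(p[185:300,245:400],None,fx=5,fy=5,interpolation=cv2.INTER_CUBIC))
E
```

```text
(no output)
```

View pics/w4z.png

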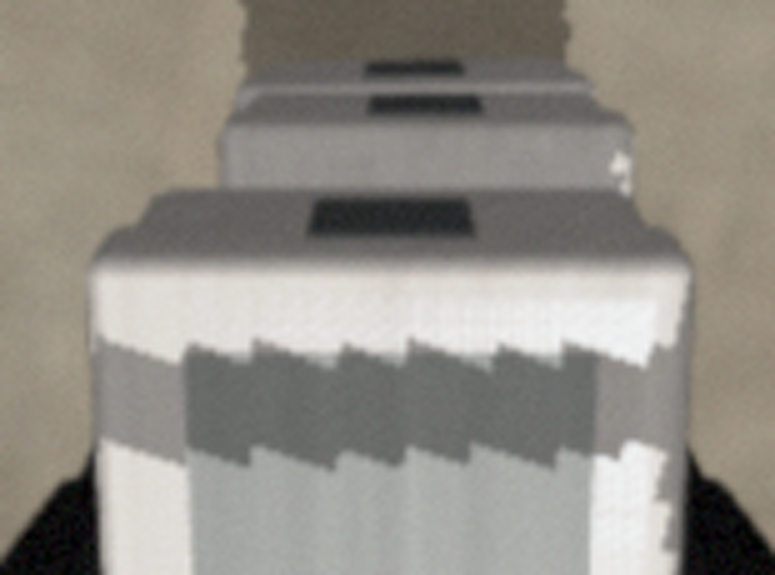

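```bash
python3 - <<'E'
from h import *
import pickle
np.set_printoptions(precision=1,suppress=True)
c=pickle.load(open("wrist4.pkl","rb"))
t=-2.93314; ex=np.array([np.cos(t),np.sin(t)]); ey=np.array([np.sin(t),-np.cos(t)]); e=np.array([485.,391.9])
def f(u,v,z): P=onz("wrist",u,v,z,c)[:2]-e; return np.array([P@ex,P@ey])
print("ex deg",np.degrees(t))
for nm,uv,z in (("held",[(264,238),(383,238)],145.4),("col",[(289,211),(371.6,211)],72)):
    a,b=[f(*x,z) for x in uv]; print(nm,a,b,(a+b)/2,np.linalg.norm(a-b))
M=c['world_from_camera']; print(M)
E
```

```text
ex deg -168.05654272100227
held [ 37.6 -28.2] [37.6 25.8] [37.6 -1.2] 53.94326003998498
col [ 35.9 -24.1] [35.9 31. ] [35.9  3.4] 55.03034499409777
[[ -0.2   0.9   0.3 409.1]
 [  1.    0.2   0.1 374.3]
 [ -0.    0.3  -1.  291. ]
 [  0.    0.    0.    1. ]]
```

Lateral check disagrees by ~4 mm (held tin −1.2, column +3.4 in tool y), so I'll check with the fixed cameras, where held tin and column appear together.

```bash
python3 - <<'E'
from h import *
for n,b in (("side",(270,230,350,330)),("scene",(235,235,330,370))):
    p,d=read_camera(n); cv2.imwrite(f"pics/{n}4.png",p); np.save(n+"4.npy",d)
    q=p[b[1]:b[3],b[0]:b[2]]; cv2.imwrite(f"pics/{n}4z.png",cv2.resize(q,None,fx=5,fy=5,interpolation=cv2.INTER_CUBIC) if n=="scene" else cv2.resize(q,None,fx=6,fy=6,interpolation=cv2.INTER_CUBIC))
E
```

```text
(no output)
```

View pics/side4z.png

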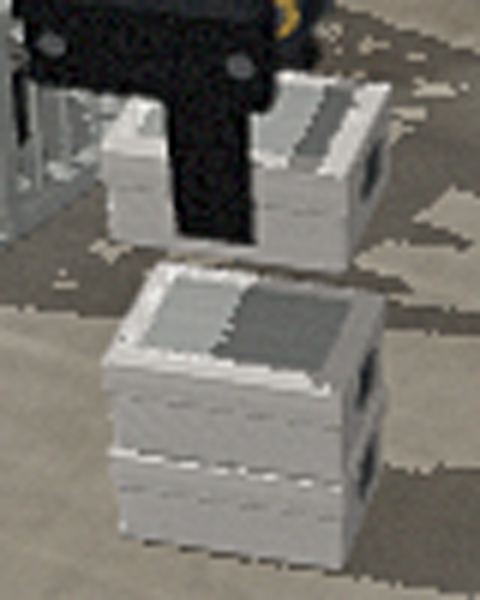

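View pics/scene4z.png

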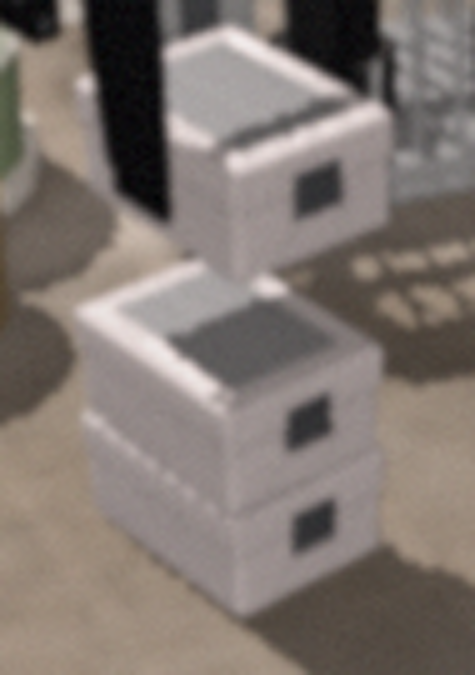

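```bash
python3 - <<'E'
from h import *
np.set_printoptions(precision=1,suppress=True)
D={"side":((270,230),6,dict(ln=((103,148),(103,358)),rn=((350,178),(335,390)),rf=((390,88),(383,295)))),
"scene":((235,235),5,dict(n=((232,158),(235,405)),r=((388,107),(380,350)),l=((80,85),(78,312)),tp=((232,27),(198,262))))}
for n,(o,s,P) in D.items():
    for k,(h,c) in P.items():
        a=onz(n,o[0]+h[0]/s,o[1]+h[1]/s,145.5); b=onz(n,o[0]+c[0]/s,o[1]+c[1]/s,72)
        print(n,k,a[:2],b[:2],"held-col",(a-b)[:2])
E
```

```text
side ln [512.6 426.3] [514.6 431.1] held-col [-2.  -4.8]
side rn [440.  409.2] [443.6 414.3] held-col [-3.6 -5.2]
side rf [452.  359.3] [452.9 363.8] held-col [-0.9 -4.5]
scene n [450.6 405.3] [445.2 409.8] held-col [ 5.4 -4.5]
scene r [456.5 355.2] [450.8 361.8] held-col [ 5.8 -6.6]
scene l [510.8 424.3] [512.  429.2] held-col [-1.2 -4.9]
scene tp [524.1 371.1] [521.1 386.7] held-col [  3.  -15.6]
```

All three cameras say the held tin sits ~4–5 mm short in +y. I'll shift +4 mm along tool y, descend to ~6 mm above the lid, and compare directly there.

arm_command([
  [[0,0,0],[0,0.004,0.015],255],
  [[0,0,0],[0,0.004,0.0315],255],
  [[0,0,0],[0,0.004,0.0315],255],
  [[0,0,0],[0,0.004,0.0315],255],
  [[0,0,0],[0,0.004,0.0315],255],
])

```text
t: 5.25
eef_pos: [484.4, 396.9, 89.5]
tcp_rot: [3.141, 0.001, -2.931]
ft_force: [-0.2, 0.3, -2.1]
opening: 0.585
```

```bash
python3 - <<'E'
from h import *
import pickle
s=env.state(); print(s['t'],s['eef_pos'],s['tcp_rot'],s['ft_force'])
c=get_calibration("wrist");pickle.dump(c,open("wrist5.pkl","wb"))
p,d=read_camera("wrist"); cv2.imwrite("pics/w5.png",p);np.save("wrist5.npy",d)
cv2.imwrite("pics/w5z.png",cv2.resize(p[185:300,245:400],None,fx=5,fy=5,interpolation=cv2.INTER_CUBIC))
for n,b in (("side",(270,230,350,330)),("scene",(235,235,330,370))):
    p,d=read_camera(n); cv2.imwrite(f"pics/{n}5.png",p); np.save(n+"5.npy",d)
    q=p[b[1]:b[3],b[0]:b[2]]; cv2.imwrite(f"pics/{n}5z.png",cv2.resize(q,None,fx=5,fy=5,interpolation=cv2.INTER_CUBIC) if n=="scene" else cv2.resize(q,None,fx=6,fy=6,interpolation=cv2.INTER_CUBIC))
E
```

```text
5.25 [484.41861144 396.94455764  89.48175117] [ 3.14142867e+00  6.30762156e-04 -2.93138031e+00] [-0.16326019  0.29543221 -2.10505573]
```

View pics/w5z.png

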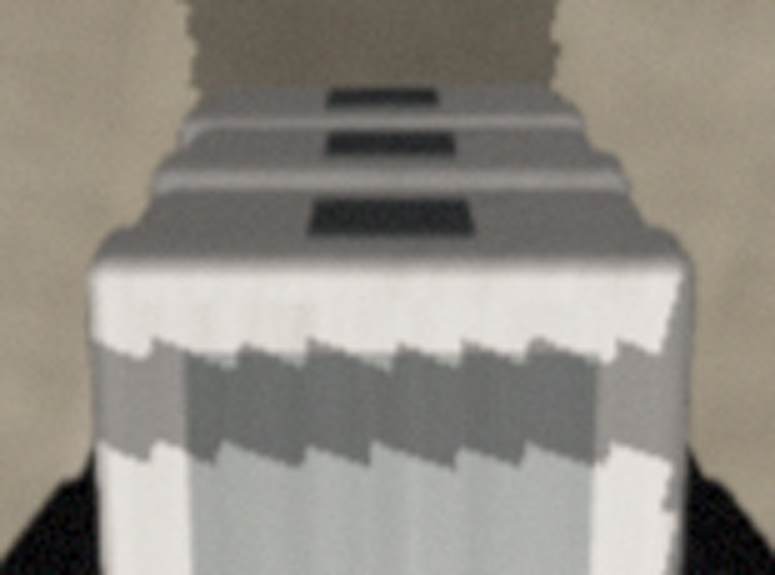

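View pics/side5z.png

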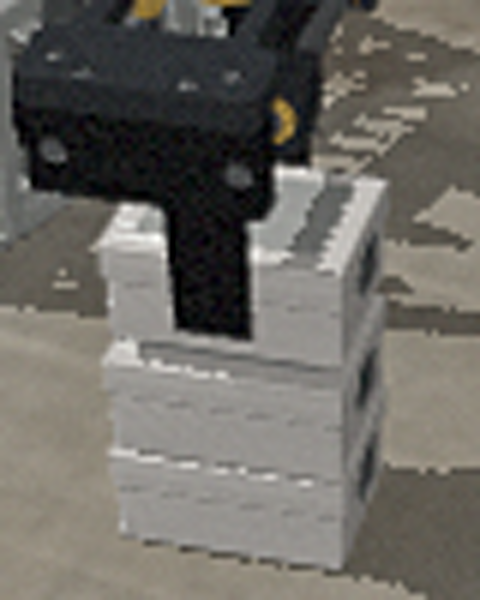

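View pics/scene5z.png

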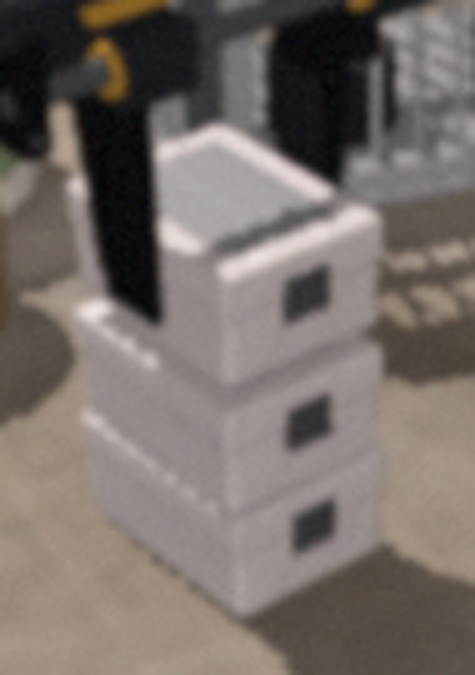

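```bash
python3 - <<'E'
from h import *
import pickle
np.set_printoptions(precision=1,suppress=True)
z3,z2,z1=114.6,72,36
D={"side":((270,230),6,[("ln",(101,245,z3),(103,348,z2),(110,455,z1)),("rn",(344,268,z3),(342,380,z2),(342,488,z1)),("rf",(388,180,z3),(384,297,z2),(384,393,z1))]),
"scene":((235,235),5,[("n",(220,270,z3),(231,405,z2),(238,513,z1)),("r",(380,213,z3),(380,347,z2),(380,455,z1)),("l",(70,190,z3),(79,310,z2),(87,415,z1))])}
for n,(o,s,P) in D.items():
    for k,*q in P:
        print(n,k,*[onz(n,o[0]+a/s,o[1]+b/s,z)[:2] for a,b,z in q])
c=pickle.load(open("wrist5.pkl","rb"))
t=-2.93138; ex=np.array([np.cos(t),np.sin(t)]); ey=np.array([np.sin(t),-np.cos(t)]); e=np.array([484.4,396.9])
for nm,v,a,b,z in (("held",265,90,692,z3),("t2",185,153,630,z2),("t1",130,182,583,z1)):
    A=[onz("wrist",245+u/5,185+v/5,z,c)[:2]-e for u in (a,b)]; m=(A[0]+A[1])/2; print(nm,m@ex,m@ey,np.linalg.norm(A[0]-A[1]))
E
```

```text
side ln [512.1 431.7] [517.3 426.6] [513.7 432.4]
side rn [441.7 410.7] [444. 409.] [441.6 415.1]
side rf [451.3 362.6] [452.1 364.6] [451.6 366.4]
scene n [447.2 411.7] [445.8 410.8] [445.4 410.3]
scene r [453.7 359.6] [452.2 361. ] [451.3 362.1]
scene l [508.5 430.3] [512.8 428.5] [512.1 428.6]
held 37.65419195675892 -1.335544745421462 54.51770004904814
t2 35.379963513206626 -1.2221084293243298 55.08754734810375
t1 34.86501357038752 -2.3926147125296486 54.66257534221839
```

Wrist view: lateral now agrees (−1.3 vs −1.2 mm); the held tin is ~2 mm too far along tool x, and the fixed cameras agree (~1.6 mm). Correcting, lowering and releasing.

arm_command([
  [[0,0,0],[-0.0018,0,0],255],
  [[0,0,0],[-0.0018,0,0.003],255],
  [[0,0,0],[-0.0018,0,0.005],255],
  [[0,0,0],[-0.0018,0,0.0065],255],
  [[0,0,0],[-0.0018,0,0.0065],255],
])

```text
t: 5.9
eef_pos: [486.0, 397.1, 83.0]
tcp_rot: [3.142, 0.0, -2.931]
ft_force: [-1.8, -1.4, 4.3]
opening: 0.588
```

arm_command([
  [[0,0,0],[0,0,0],120],
  [[0,0,0],[0,0,0],60],
  [[0,0,0],[0,0,0],30],
  [[0,0,0],[0,0,0],0],
  [[0,0,0],[0,0,0],0],
  [[0,0,0],[0,0,0],0],
])

```text
t: 6.5
eef_pos: [486.0, 397.1, 82.5]
tcp_rot: [-3.142, -0.0, -2.931]
ft_force: [-0.3, 0.5, -0.3]
opening: 0.951
```

```bash
python3 - <<'E'
from h import *
import pickle
s=env.state(); print(s['t'],s['eef_pos'],s['tcp_rot'],s['ft_force'],s['opening'])
c=get_calibration("wrist");pickle.dump(c,open("wrist6.pkl","wb"))
p,d=read_camera("wrist"); cv2.imwrite("pics/w6.png",p);np.save("wrist6.npy",d)
cv2.imwrite("pics/w6z.png",cv2.resize(p[185:300,245:400],None,fx=5,fy=5,interpolation=cv2.INTER_CUBIC))
E
```

```text
6.5 [485.98334622 397.11319163  82.54429602] [-3.14155578e+00 -8.33234277e-06 -2.93146086e+00] [-0.27152171  0.46915318 -0.26170684] 0.9510702134256559
```

View pics/w6z.png

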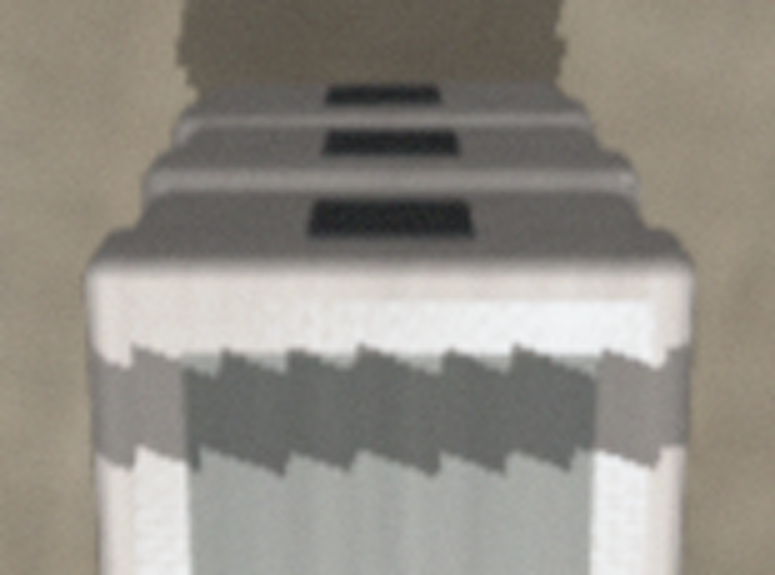

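Labels/lids line up in the released stack; looks square. Retreating up and over the cage to view the catches from straight above.

arm_command([
  [[0,0,0],[0,0,-0.02],0],
  [[0,0,0],[0,0,-0.065],0],
  [[0,0,0],[0,0,-0.11],0],
  [[0,0,0.05],[0,0,-0.155],0],
  [[0,0,0.12],[-0.035,-0.03,-0.17],0],
  [[0,0,0.2],[-0.065,-0.065,-0.17],0],
  [[0,0,0.27],[-0.095,-0.1,-0.17],0],
  [[0,0,0.355],[-0.125,-0.13,-0.17],0],
])

```text
t: 7.35
eef_pos: [636.7, 294.5, 253.0]
tcp_rot: [3.141, 0.0, 2.994]
ft_force: [-0.8, 0.0, -0.0]
opening: 0.999
```

```bash
python3 - <<'E'
from h import *
import pickle
s=env.state(); print(s['t'],s['eef_pos'],s['tcp_rot'],s['joints'])
c=get_calibration("wrist");pickle.dump(c,open("wrist7.pkl","wb"))
p,d=read_camera("wrist"); cv2.imwrite("pics/w7.png",p);np.save("wrist7.npy",d)
E
```

```text
7.35 [636.66822835 294.53679604 252.9608251 ] [3.14148880e+00 4.79263893e-04 2.99362438e+00] [ 3.39271724e-01  5.74942737e-01  1.30032139e+00 -1.39029094e-04
  1.26585642e+00 -1.08351464e+00]
```

View pics/w7.png

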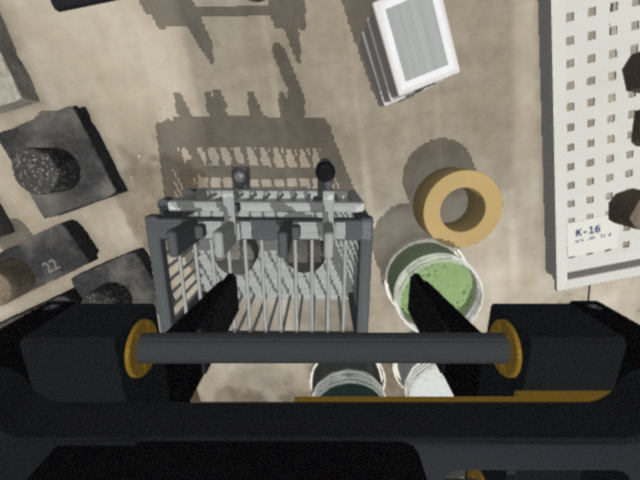

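Clear overhead view: tabs at ~ (178,236), (230,208), (290,236), (327,210) and post top (325,170). Zooming.

```bash
python3 - <<'E'
from h import *
import pickle
np.set_printoptions(precision=1,suppress=True)
c=pickle.load(open("wrist7.pkl","rb")); d=np.load("wrist7.npy"); p=cv2.imread("pics/w7.png"); W=cloud(d,c); Z=W[...,2]
cv2.imwrite("pics/w7z.png",cv2.resize(p[150:270,140:390],None,fx=3.2,fy=3.2,interpolation=cv2.INTER_CUBIC))
m=((Z>169)&(Z<181)).astype(np.uint8); m[275:]=0; m[:140]=0
n,l,st,ce=cv2.connectedComponentsWithStats(m)
for i in range(1,n):
    if st[i,4]>15:
        k,_=cv2.findContours((l==i).astype(np.uint8),cv2.RETR_EXTERNAL,cv2.CHAIN_APPROX_NONE)
        q=np.array([onz("wrist",*a[0],175,c)[:2] for a in max(k,key=len)],np.float32)
        print(st[i],ce[i],np.nanmedian(Z[l==i]),cv2.minAreaRect(q))
E
```

```text
[315 161  20  21 313] [324.6 170.9] 174.10063964964746 ((578.001220703125, 303.32867431640625), (13.884683609008789, 13.83390998840332), 36.82851028442383)
[166 228  15  29 337] [173.1 242.2] 174.70411757667205 ((614.316650390625, 179.22735595703125), (9.949726104736328, 22.706884384155273), 80.9280776977539)
[213 229  13  28 313] [218.9 242.5] 174.76912500836772 ((619.91455078125, 214.22023010253906), (9.15638256072998, 21.942611694335938), 80.76664733886719)
[277 229  11  29 285] [282.1 242.9] 175.02855556237282 ((627.53125, 262.6345520019531), (7.808426856994629, 22.746200561523438), 79.83091735839844)
[323 229  11  29 277] [327.7 243.2] 174.95360419609267 ((632.7886962890625, 298.0018615722656), (7.737931728363037, 22.688737869262695), 81.56033325195312)
```

View pics/w7z.png

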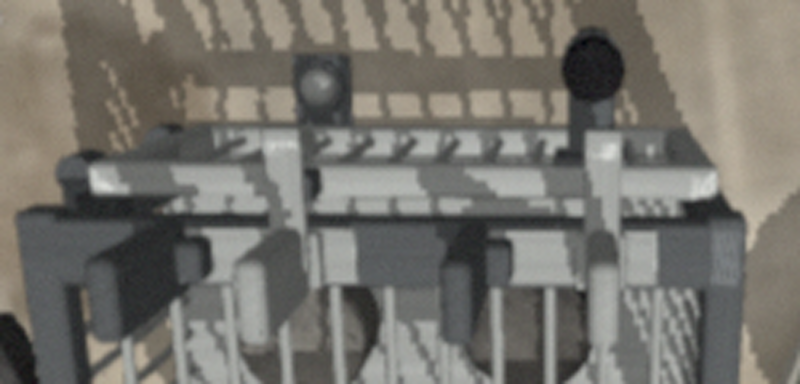

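```bash
python3 - <<'E'
from h import *
import pickle
np.set_printoptions(precision=2,suppress=True)
R={}
for v in (1,7):
    c=pickle.load(open(f"wrist{v}.pkl","rb")); d=np.load(f"wrist{v}.npy"); W=cloud(d,c); Z=W[...,2]
    m=((Z>171)&(Z<180)).astype(np.uint8); m[275:]=0; m[:120]=0
    n,l,st,ce=cv2.connectedComponentsWithStats(m)
    for i in range(1,n):
        if st[i,4]>15:
            k,_=cv2.findContours((l==i).astype(np.uint8),cv2.RETR_EXTERNAL,cv2.CHAIN_APPROX_NONE)
            q=np.array([onz("wrist",*a[0],175,c)[:2] for a in max(k,key=len)],np.float32)
            r=cv2.minAreaRect(q); print(v,ce[i],np.array(r[0]),np.array(r[1]),r[2],np.nanmedian(Z[l==i]))
            R.setdefault(v,[]).append(r[0])
E
```

```text
1 [413.66 163.86] [577.36 304.09] [13.89 14.18] 4.869394779205322 173.9624259124027
1 [488.2  171.93] [632.82 298.48] [ 7.8  23.05] 80.95426940917969 174.9615748351571
1 [474.84 218.74] [627.5  263.33] [ 8.1  22.49] 81.28533172607422 174.94284413353137
1 [452.9  273.35] [616.9  218.84] [15.45  1.72] 0.0638250932097435 173.34435933883321
7 [324.57 170.99] [578.   303.33] [13.88 13.83] 36.82878494262695 174.10965640918408
7 [172.47 242.48] [614.63 178.64] [ 8.88 21.9 ] 80.9280776977539 174.87873749728053
7 [218.42 242.94] [620.26 213.85] [ 8.52 21.46] 76.81417083740234 174.91256980204713
7 [282.07 243.39] [627.92 262.56] [ 7.81 21.95] 79.83091735839844 175.05624535230479
7 [327.68 243.46] [633.18 297.94] [ 7.74 21.9 ] 81.56036376953125 174.9729008536704
```

View 1 and view 7 agree on post and tabs to 0.7 mm; spacing (85–86 mm) and height (175 mm) match what they must be. Free grip ≈ (629.4, 274.2), hinge grip ≈ (616.2, 189.2), cage y at 81.2°. Moving above the hinge catch.

arm_command([
  [[0,0,0.005],[0.001,-0.03,0.01],30],
  [[0,0,0.005],[0.002,-0.07,0.02],30],
  [[0,0,0.005],[0.0028,-0.1085,0.035],30],
  [[0,0,0.005],[0.0028,-0.1085,0.0575],30],
  [[0,0,0.005],[0.0028,-0.1085,0.0575],30],
  [[0,0,0.005],[0.0028,-0.1085,0.0575],30],
  [[0,0,0.005],[0.0028,-0.1085,0.0575],30],
])

```text
t: 8.1
eef_pos: [617.4, 189.9, 196.2]
tcp_rot: [3.141, 0.001, 2.993]
ft_force: [0.3, -0.2, 0.7]
opening: 0.884
```

```bash
python3 - <<'E'
from h import *
import pickle
s=env.state(); print(s['t'],s['eef_pos'],s['tcp_rot'],s['opening']*95)
c=get_calibration("wrist");pickle.dump(c,open("wrist8.pkl","wb"))
p,d=read_camera("wrist"); cv2.imwrite("pics/w8.png",p);np.save("wrist8.npy",d)
p,d=read_camera("side"); cv2.imwrite("pics/s8.png",cv2.resize(p[150:350,180:420],None,fx=3,fy=3))
E
```

```text
8.1 [617.37367197 189.94187248 196.20430829] [3.14101230e+00 1.49741925e-03 2.99273772e+00] 83.95872226013365
```

View pics/w8.png

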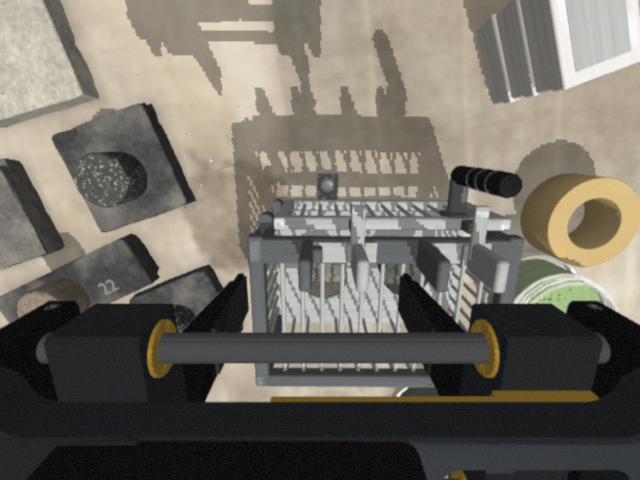

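View pics/s8.png

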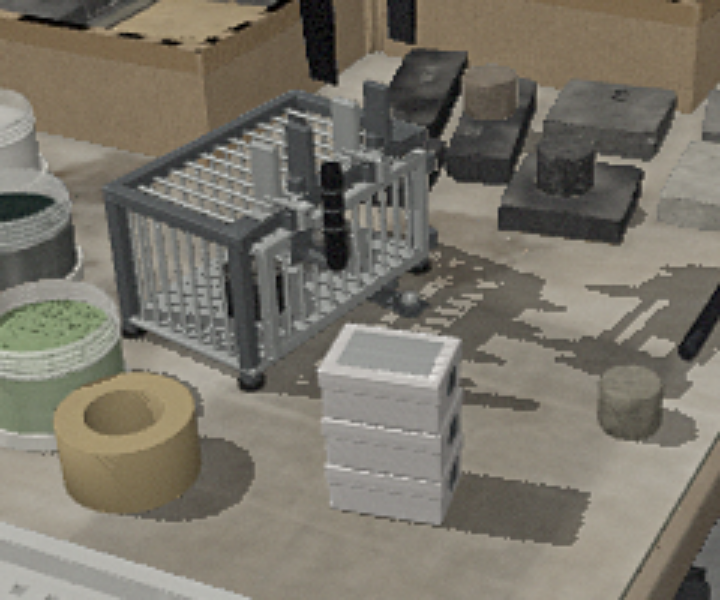

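```bash
python3 - <<'E'
from h import *
import pickle
np.set_printoptions(precision=2,suppress=True)
c=pickle.load(open("wrist8.pkl","rb")); d=np.load("wrist8.npy"); W=cloud(d,c); Z=W[...,2]
m=((Z>171)&(Z<180)).astype(np.uint8); m[310:]=0; m[:150]=0
n,l,st,ce=cv2.connectedComponentsWithStats(m)
t=2.9927; ex=np.array([np.cos(t),np.sin(t)]); ey=np.array([np.sin(t),-np.cos(t)]); e=np.array([617.37,189.94])
for i in range(1,n):
    if st[i,4]>15:
        k,_=cv2.findContours((l==i).astype(np.uint8),cv2.RETR_EXTERNAL,cv2.CHAIN_APPROX_NONE)
        q=np.array([onz("wrist",*a[0],175,c)[:2] for a in max(k,key=len)],np.float32)
        r=cv2.minAreaRect(q); P=np.array(r[0]); print(ce[i],P,r[1],r[2],"tool",(P-e)@ex,(P-e)@ey)
p=cv2.imread("pics/w8.png"); cv2.imwrite("pics/w8z.png",cv2.resize(p[180:320,220:420],None,fx=4,fy=4,interpolation=cv2.INTER_CUBIC))
for s in (-47,47):
    print(proj("side",[617.4+s*.15,189.9+s*.99,196]))
E
```

```text
[508.28 184.73] [577.7  301.54] (14.037745475769043, 14.631394386291504) 1.027130126953125 tool 55.790257952124016 104.48222283527772
[304.05 273.64] [614.07 177.47] (7.482253074645996, 21.845050811767578) 80.88304138183594 tool 1.41256761298897 -12.816385483565705
[361.62 274.08] [619.67 212.53] (8.039610862731934, 22.565292358398438) 83.0527572631836 tool 1.0763912141101009 22.684402402092953
[441.41 274.39] [626.97 261.21] (8.802127838134766, 22.480934143066406) 80.93417358398438 tool 1.0769416323493772 71.90151446653286
[499.08 274.73] [632.25 296.4 ] (9.508810043334961, 22.468414306640625) 80.93846893310547 tool 1.0723524952170895 107.48896014155733
[314.25 163.35]
[286.93 177.72]
```

View pics/w8z.png

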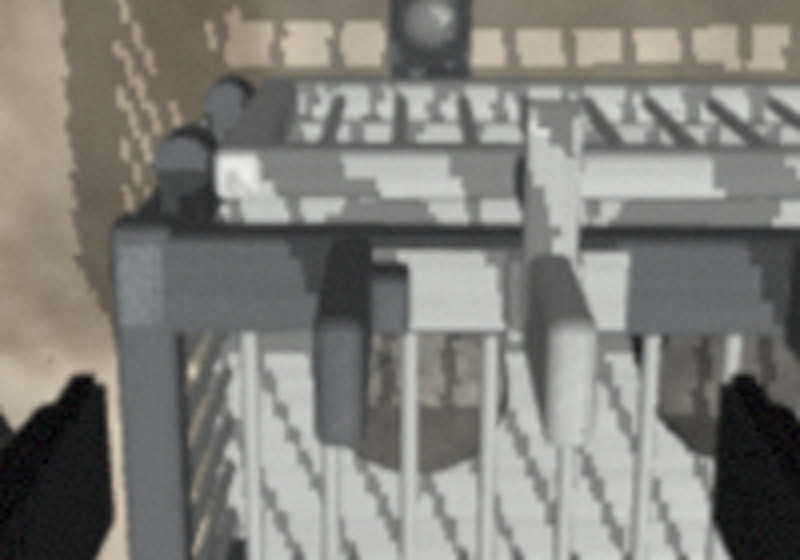

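Tabs measured at tool y −12 and +23.6 (should be −11 and +25), i.e. centred within ~1 mm once settled. Descending to TCP 147 and squeezing.

arm_command([
  [[0,0,0],[0,0,0.015],30],
  [[0,0,0],[0,0,0.035],30],
  [[0,0,0],[0,0,0.048],30],
  [[0,0,0],[0,0,0.048],30],
  [[0,0,0],[0,0,0.048],80],
  [[0,0,0],[0,0,0.048],110],
])

```text
t: 8.8
eef_pos: [617.4, 189.3, 148.1]
tcp_rot: [3.141, 0.001, 2.992]
ft_force: [-0.1, -0.4, 0.1]
opening: 0.767
```

arm_command([
  [[0,0,0],[0,0,0],150],
  [[0,0,0],[0,0,0],185],
  [[0,0,0],[0,0,0],185],
  [[0,0,0],[0,0,0],185],
  [[0,0,0],[0,0,0],185],
  [[0,0,0],[0,0,0],185],
])

```text
t: 9.4
eef_pos: [617.1, 189.2, 147.8]
tcp_rot: [3.141, 0.001, 2.992]
ft_force: [-1.7, -1.0, 3.2]
opening: 0.31
```

```bash
python3 - <<'E'
from h import *
s=env.state(); print(s['t'],s['eef_pos'],s['tcp_rot'],s['opening']*95,s['ft_force'])
E
```

```text
9.4 [617.06736989 189.16537849 147.76726979] [3.14140805e+00 8.55432042e-04 2.99178774e+00] 29.46085627694123 [-1.68298495 -1.04936402  3.16350061]
```

Opening 29.5 mm (the tin's 56 read 55.4), so the hinge catch is fully squeezed. Release, rise, and shift 86 mm to the free catch.

arm_command([
  [[0,0,0],[0,0,0],185],
  [[0,0,0],[0,0,0],185],
  [[0,0,0],[0,0,0],30],
  [[0,0,0],[0,0,0],30],
  [[0,0,0],[0,0,0],30],
  [[0,0,0],[0,0,0],30],
  [[0,0,0],[0,0,0],30],
  [[0,0,0],[0,0,0],30],
])

```text
t: 10.2
eef_pos: [616.9, 189.1, 147.1]
tcp_rot: [-3.142, -0.0, 2.992]
ft_force: [-0.2, -0.3, 0.7]
opening: 0.755
```

arm_command([
  [[0,0,0],[0,0,-0.02],30],
  [[0,0,0],[0,0,-0.048],30],
  [[0,0,0],[0,0.02,-0.05],30],
  [[0,0,0],[0,0.055,-0.05],30],
  [[0,0,0],[0,0.086,-0.05],30],
  [[0,0,0],[0,0.086,-0.048],30],
  [[0,0,0],[0,0.086,-0.048],30],
  [[0,0,0],[0,0.086,-0.048],30],
])

```text
t: 11.0
eef_pos: [629.5, 273.7, 194.7]
tcp_rot: [-3.141, -0.001, 2.992]
ft_force: [0.5, 0.6, 1.1]
opening: 0.883
```

```bash
cat > tabs.py <<'E'
from h import *
import sys
v=sys.argv[1]
s=env.state(); e=s['eef_pos'][:2]; t=s['tcp_rot'][2]; print(s['t'],s['eef_pos'],s['tcp_rot'],s['opening']*95,s['ft_force'])
c=get_calibration("wrist"); p,d=read_camera("wrist"); cv2.imwrite(f"pics/w{v}.png",p)
W=cloud(d,c); Z=W[...,2]
m=((Z>171)&(Z<180)).astype(np.uint8); m[310:]=0; m[:150]=0
n,l,st,ce=cv2.connectedComponentsWithStats(m)
ex=np.array([np.cos(t),np.sin(t)]); ey=np.array([np.sin(t),-np.cos(t)])
np.set_printoptions(precision=2,suppress=True)
for i in range(1,n):
    if st[i,4]>15:
        k,_=cv2.findContours((l==i).astype(np.uint8),cv2.RETR_EXTERNAL,cv2.CHAIN_APPROX_NONE)
        q=np.array([onz("wrist",*a[0],175,c)[:2] for a in max(k,key=len)],np.float32)
        r=cv2.minAreaRect(q); P=np.array(r[0]); print(ce[i],P,r[1],r[2],"tool",(P-e)@ex,(P-e)@ey)
E
python3 tabs.py 9
```

```text
11.0 [629.52763288 273.73956911 194.6535353 ] [-3.14104698e+00 -6.41254931e-04  2.99165772e+00] 83.84085187247923 [0.51830677 0.60430753 1.14960738]
[362.46 185.68] [577.8  303.05] (13.811630249023438, 14.112293243408203) 37.16817855834961 tool 55.52559975814277 21.256230766111265
[167.62 275.55] [614.49 178.92] (9.53366756439209, 21.672521591186523) 81.44413757324219 tool 0.7011145865822698 -95.9991353990744
[203.14 275.5 ] [617.42 200.45] (8.978381156921387, 22.349853515625) 80.99689483642578 tool 1.0238065824917146 -74.27691301333921
[306.02 276.07] [627.39 262.4 ] (7.43574333190918, 22.38254737854004) 80.92169952392578 tool 0.4156265630648024 -11.535996926962643
[364.07 276.2 ] [632.69 297.56] (8.149127006530762, 22.365188598632812) 81.05934143066406 tool 0.43357710586482145 24.02579342507368
```

View pics/w9.png

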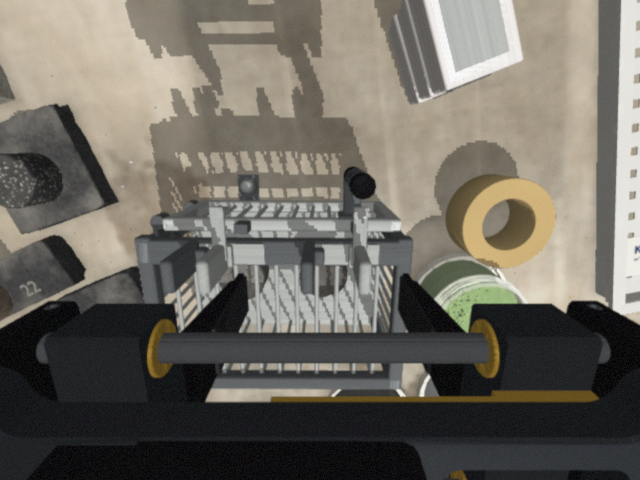

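Hinge-catch tabs are now 21.7 mm apart (36 → 22 when squeezed): confirmed. Free catch is centred (−11.5/+24.0 raw). Descending and squeezing.

arm_command([
  [[0,0,0],[0,0,0.015],30],
  [[0,0,0],[0,0,0.035],30],
  [[0,0,0],[0,0,0.048],30],
  [[0,0,0],[0,0,0.048],30],
  [[0,0,0],[0,0,0.048],80],
  [[0,0,0],[0,0,0.048],110],
])

```text
t: 11.65
eef_pos: [630.2, 274.2, 147.9]
tcp_rot: [3.141, 0.001, 2.992]
ft_force: [-0.1, 1.0, 0.8]
opening: 0.765
```

arm_command([
  [[0,0,0],[0,0,0],150],
  [[0,0,0],[0,0,0],185],
  [[0,0,0],[0,0,0],185],
  [[0,0,0],[0,0,0],185],
  [[0,0,0],[0,0,0],185],
  [[0,0,0],[0,0,0],185],
  [[0,0,0],[0,0,0],185],
  [[0,0,0],[0,0,0],185],
])

```text
t: 12.45
eef_pos: [629.9, 274.2, 147.8]
tcp_rot: [3.141, 0.001, 2.991]
ft_force: [-1.8, 0.2, 5.4]
opening: 0.306
```

arm_command([
  [[0,0,0],[0,0,0],30],
  [[0,0,0],[0,0,0],30],
  [[0,0,0],[0,0,0],30],
  [[0,0,0],[0,0,0],30],
  [[0,0,0],[0,0,0],30],
  [[0,0,0],[0,0,-0.02],30],
  [[0,0,0],[0,0,-0.048],30],
  [[0,0,0],[0,0,-0.055],30],
])

```text
t: 13.25
eef_pos: [630.7, 274.4, 205.0]
tcp_rot: [3.14, 0.004, 2.992]
ft_force: [-0.7, 0.8, -0.1]
opening: 0.868
```

```bash
python3 tabs.py 10
```

```text
13.25 [630.65740087 274.43666603 204.97646168] [3.13986888 0.00367723 2.99187531] 82.49756272407556 [-0.66785167  0.84726686 -0.06896454]
[359.15 181.83] [577.99 302.98] (13.627115249633789, 14.040746688842773) 37.43178939819336 tool 56.33205425691154 20.363977422253544
[172.89 267.91] [614.55 178.72] (9.191228866577148, 22.00656509399414) 79.64007568359375 tool 1.655081698550169 -97.04921240036785
[206.92 268.02] [617.79 200.25] (8.656625747680664, 21.926349639892578) 80.86871337890625 tool 1.6575581013552996 -75.28033305230603
[305.48 268.51] [627.53 262.49] (7.140168190002441, 21.281124114990234) 80.87706756591797 tool 1.3126387416697933 -12.278819885353522
[339.22 268.94] [631.1  283.78] (7.785516262054443, 21.97345542907715) 81.9459228515625 tool 0.9601138044031882 9.299670212808776
```

Both catches now measure 21.6–21.7 mm tab separation (fully squeezed). Next the handle post at (577.8, 303.8): turn the jaws to cage x and go above it, half open.

arm_command([
  [[0,0,0.145],[0.006,0.002,0],148],
  [[0,0,0.29],[0.014,0.005,0],148],
  [[0,0,0.435],[0.022,0.008,0],148],
  [[0,0,0.58],[0.03,0.011,0],148],
  [[0,0,0.725],[0.038,0.015,0],148],
  [[0,0,0.87],[0.046,0.018,0],148],
  [[0,0,1.015],[0.0554,0.0216,0],148],
  [[0,0,1.15],[0.0554,0.0216,0],148],
])

```text
t: 14.1
eef_pos: [577.0, 304.2, 201.0]
tcp_rot: [-3.14, 0.0, 1.837]
ft_force: [-0.3, -1.5, 0.6]
opening: 0.422
```

arm_command([
  [[0,0,0.145],[0,0,0],148],
  [[0,0,0.29],[0,0,0],148],
  [[0,0,0.424],[0,0,0],148],
  [[0,0,0.424],[0,0,0],148],
  [[0,0,0.424],[0,0,0],148],
  [[0,0,0.424],[0,0,0],148],
])

```text
t: 14.7
eef_pos: [578.1, 303.7, 201.7]
tcp_rot: [-3.141, 0.0, 1.421]
ft_force: [0.4, -0.1, -0.8]
opening: 0.416
```

```bash
sed -i 's/m\[310:\]=0; m\[:150\]=0/m[330:]=0/' tabs.py; python3 tabs.py 11; python3 - <<'E'
from h import *
for n,b in (("side",(240,130,340,260)),):
    p,d=read_camera(n); cv2.imwrite("pics/s11.png",cv2.resize(p[b[1]:b[3],b[0]:b[2]],None,fx=5,fy=5,interpolation=cv2.INTER_CUBIC)[:600])
print(env.state()['joints'])
E
```

```text
14.7 [578.08575246 303.72387645 201.71092505] [-3.14120543e+00  2.63976402e-04  1.42082546e+00] 39.47911269179813 [ 0.37777122 -0.1325589  -0.77780519]
[321.7  270.18] [579.01 304.98] (14.166232109069824, 13.918961524963379) 81.4293212890625 tool 1.378600791158794 0.7236576540012265
[407.62 287.04] [631.61 285.67] (8.339235305786133, 21.52103042602539) 81.42776489257812 tool -9.85432414549305 55.620017092066426
[ 3.82671792e-01  5.43171804e-01  1.49947337e+00 -9.71342635e-05
  1.09904311e+00  5.33825632e-01]
```

View pics/w11.png

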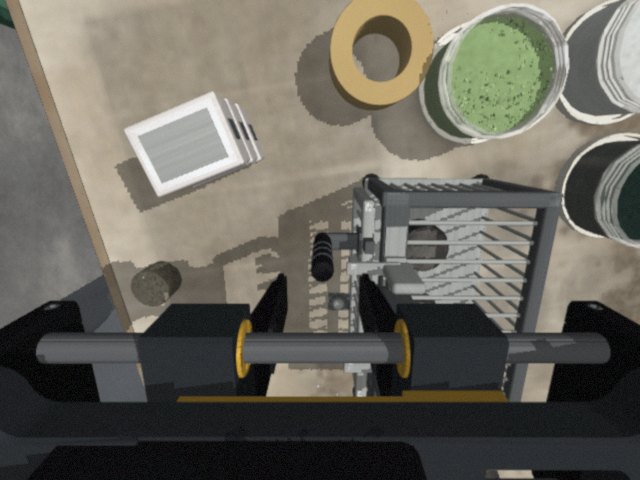

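View pics/s11.png

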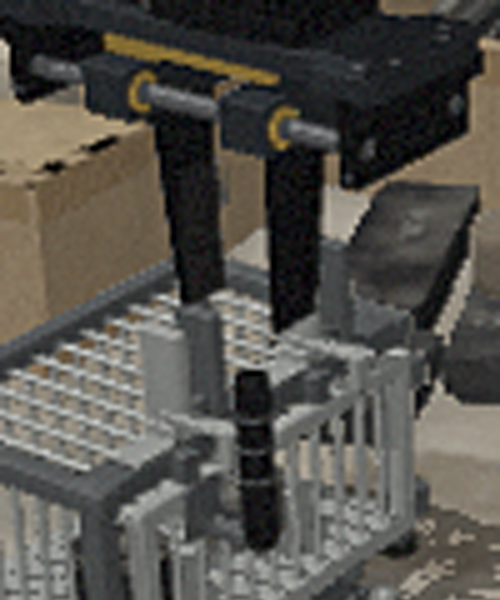

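Post is centred between the fingers (px 322 vs tips 285/362). Descending to TCP 144 and gripping.

arm_command([
  [[0,0,0],[0.001,0.001,0.02],148],
  [[0,0,0],[0.001,0.001,0.04],148],
  [[0,0,0],[0.001,0.001,0.058],148],
  [[0,0,0],[0.001,0.001,0.058],148],
  [[0,0,0],[0.001,0.001,0.058],148],
])

```text
t: 15.3
eef_pos: [579.5, 304.7, 144.5]
tcp_rot: [3.142, -0.0, 1.418]
ft_force: [0.1, 0.3, 0.7]
opening: 0.42
```

arm_command([
  [[0,0,0],[0,0,0],190],
  [[0,0,0],[0,0,0],210],
  [[0,0,0],[0,0,0],255],
  [[0,0,0],[0,0,0],255],
  [[0,0,0],[0,0,0],255],
  [[0,0,0],[0,0,0],255],
])

```text
t: 15.9
eef_pos: [577.8, 304.9, 144.6]
tcp_rot: [-3.139, 0.0, 1.418]
ft_force: [-9.5, 2.0, 6.3]
opening: 0.15
```

```bash
python3 - <<'E'
from h import *
s=env.state(); print(s['t'],s['eef_pos'],s['tcp_rot'],s['opening']*95,s['ft_force'])
p,d=read_camera("side"); cv2.imwrite("pics/s12.png",cv2.resize(p[130:250,240:340],None,fx=5,fy=5,interpolation=cv2.INTER_CUBIC))
E
```

```text
15.9 [577.76639677 304.93995967 144.64865393] [-3.13880820e+00  3.74331489e-04  1.41796183e+00] 14.247526421383903 [-9.49388194  2.04565848  6.26508347]
```

View pics/s12.png

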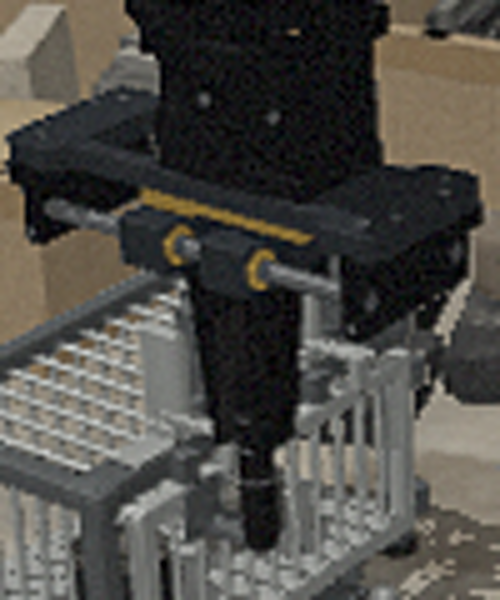

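Post gripped (14.2 mm reading, ~15 with the usual −0.6). Computing the arc rows about the hinge.

```bash
cat > arc.py <<'E'
import numpy as np
P0=np.array([577.6,304.6]); a=np.radians(81.1); yc=np.array([np.cos(a),np.sin(a)]); xc=np.array([np.sin(a),-np.cos(a)])
H=P0+36*xc-150*yc
def post(th): c,s=np.cos(th),np.sin(th); return H+np.array([[c,-s],[s,c]])@(P0-H)
cmd=np.array([579.3,304.8]); yaw=1.418; th=0
print("H",H,"end",post(1.57))
for call in range(4):
    ex=np.array([np.cos(yaw),np.sin(yaw)]); ey=np.array([np.sin(yaw),-np.cos(yaw)]); rows=[]; t0=th; base=cmd
    for r in range(8):
        th=min(th+0.052,1.57); q=post(th)
        rows.append([[0,0,round(-(th-t0),3)],[round(float((q-base)@ex)/1e3,4),round(float((q-base)@ey)/1e3,4),0],255])
    # follow rounded rows
    l=rows[-1]; cmd=base+1e3*(l[1][0]*ex+l[1][1]*ey); yaw-=l[0][2]
    print(th,cmd,yaw,[[r[0][2],r[1][0],r[1][1]] for r in rows])
E
python3 arc.py
```

```text
H [589.95999722 150.83644623] end [436.18664961 138.59889895]
0.416 [516.47487598 286.44833   ] 1.8339999999999999 [[-0.052, -0.0025, -0.0094], [-0.104, -0.005, -0.017], [-0.156, -0.0078, -0.0245], [-0.208, -0.011, -0.0319], [-0.26, -0.0147, -0.039], [-0.312, -0.0186, -0.046], [-0.364, -0.023, -0.0528], [-0.416, -0.0277, -0.0593]]
0.8320000000000003 [467.93530441 245.19896646] 2.25 [[-0.052, -0.002, -0.0077], [-0.104, -0.0045, -0.0153], [-0.156, -0.0073, -0.0228], [-0.208, -0.0106, -0.0302], [-0.26, -0.0142, -0.0373], [-0.312, -0.0181, -0.0443], [-0.364, -0.0225, -0.051], [-0.416, -0.0272, -0.0576]]
1.2480000000000007 [440.20461081 187.85257484] 2.666 [[-0.052, -0.002, -0.0077], [-0.104, -0.0045, -0.0153], [-0.156, -0.0073, -0.0228], [-0.208, -0.0106, -0.0302], [-0.26, -0.0142, -0.0373], [-0.312, -0.0182, -0.0443], [-0.364, -0.0225, -0.0511], [-0.416, -0.0272, -0.0576]]
1.57 [436.21735707 138.61375065] 2.988 [[-0.052, -0.002, -0.0077], [-0.104, -0.0045, -0.0153], [-0.156, -0.0073, -0.0228], [-0.208, -0.0106, -0.0302], [-0.26, -0.0142, -0.0373], [-0.312, -0.0182, -0.0443], [-0.322, -0.019, -0.0456], [-0.322, -0.019, -0.0456]]
```

arm_command([
  [[0,0,-0.052],[-0.0025,-0.0094,0],255],
  [[0,0,-0.104],[-0.005,-0.017,0],255],
  [[0,0,-0.156],[-0.0078,-0.0245,0],255],
  [[0,0,-0.208],[-0.011,-0.0319,0],255],
  [[0,0,-0.26],[-0.0147,-0.039,0],255],
  [[0,0,-0.312],[-0.0186,-0.046,0],255],
  [[0,0,-0.364],[-0.023,-0.0528,0],255],
  [[0,0,-0.416],[-0.0277,-0.0593,0],255],
])

```text
t: 16.75
eef_pos: [516.5, 286.7, 144.7]
tcp_rot: [3.14, -0.001, 1.836]
ft_force: [1.7, 1.5, 1.0]
opening: 0.154
```

```bash
python3 - <<'E'
from h import *
s=env.state(); print(s['t'],s['eef_pos'],s['tcp_rot'],s['opening']*95,s['ft_force'])
p,d=read_camera("side"); cv2.imwrite("pics/s13.png",cv2.resize(p[130:330,180:440],None,fx=3,fy=3,interpolation=cv2.INTER_CUBIC))
E
```

```text
16.75 [516.45379138 286.70674971 144.72341084] [ 3.14015372e+00 -7.75230004e-04  1.83595530e+00] 14.63491663277528 [1.72164093 1.5114723  0.97153587]
```

View pics/s13.png

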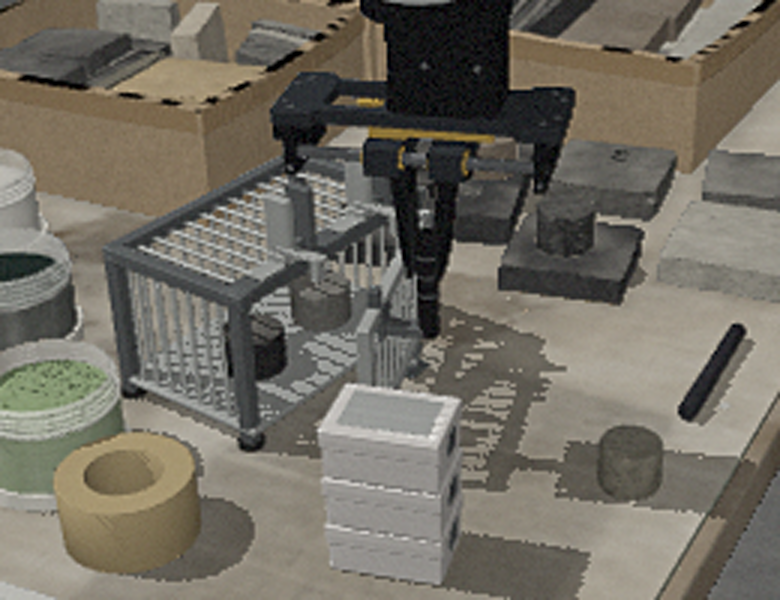

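The gate is swinging open with the post held, and forces are low. Continuing the arc.

arm_command([
  [[0,0,-0.052],[-0.002,-0.0077,0],255],
  [[0,0,-0.104],[-0.0045,-0.0153,0],255],
  [[0,0,-0.156],[-0.0073,-0.0228,0],255],
  [[0,0,-0.208],[-0.0106,-0.0302,0],255],
  [[0,0,-0.26],[-0.0142,-0.0373,0],255],
  [[0,0,-0.312],[-0.0181,-0.0443,0],255],
  [[0,0,-0.364],[-0.0225,-0.051,0],255],
  [[0,0,-0.416],[-0.0272,-0.0576,0],255],
])

```text
t: 17.6
eef_pos: [467.8, 245.4, 144.6]
tcp_rot: [3.141, -0.0, 2.251]
ft_force: [-0.7, 2.7, 1.9]
opening: 0.153
```

arm_command([
  [[0,0,-0.052],[-0.002,-0.0077,0],255],
  [[0,0,-0.104],[-0.0045,-0.0153,0],255],
  [[0,0,-0.156],[-0.0073,-0.0228,0],255],
  [[0,0,-0.208],[-0.0106,-0.0302,0],255],
  [[0,0,-0.26],[-0.0142,-0.0373,0],255],
  [[0,0,-0.312],[-0.0182,-0.0443,0],255],
  [[0,0,-0.364],[-0.0225,-0.0511,0],255],
  [[0,0,-0.416],[-0.0272,-0.0576,0],255],
])

```text
t: 18.4
eef_pos: [440.2, 187.7, 144.6]
tcp_rot: [3.141, 0.0, 2.667]
ft_force: [-1.1, 2.4, 3.0]
opening: 0.151
```

arm_command([
  [[0,0,-0.052],[-0.002,-0.0077,0],255],
  [[0,0,-0.104],[-0.0045,-0.0153,0],255],
  [[0,0,-0.156],[-0.0073,-0.0228,0],255],
  [[0,0,-0.208],[-0.0106,-0.0302,0],255],
  [[0,0,-0.26],[-0.0142,-0.0373,0],255],
  [[0,0,-0.312],[-0.0182,-0.0443,0],255],
  [[0,0,-0.322],[-0.019,-0.0456,0],255],
  [[0,0,-0.322],[-0.019,-0.0456,0],255],
])

```text
t: 19.2
eef_pos: [436.3, 138.4, 144.6]
tcp_rot: [3.141, 0.0, 2.986]
ft_force: [-3.8, 2.9, 5.8]
opening: 0.149
```

arm_command([
  [[0,0,0],[0,0,0],255],
  [[0,0,0],[0,0,0],255],
  [[0,0,0],[0,0,0],255],
])

```text
t: 19.5
eef_pos: [436.3, 138.7, 144.6]
tcp_rot: [3.141, 0.0, 2.986]
ft_force: [-3.1, 2.0, 6.5]
opening: 0.153
```

```bash
python3 - <<'E'
from h import *
s=env.state(); print(s['t'],s['eef_pos'],s['tcp_rot'],s['opening']*95,s['ft_force'],abs(s['qvel']).max())
p,d=read_camera("side"); cv2.imwrite("pics/s14.png",cv2.resize(p[130:330,180:440],None,fx=3,fy=3,interpolation=cv2.INTER_CUBIC))
p,d=read_camera("scene"); cv2.imwrite("pics/sc14.png",cv2.resize(p[150:390,220:480],None,fx=2.5,fy=2.5,interpolation=cv2.INTER_CUBIC))
import pickle
pickle.dump(get_calibration("wrist"),open("wrist14.pkl","wb"))
p,d=read_camera("wrist"); cv2.imwrite("pics/w14.png",p); np.save("wrist14.npy",d)
E
```

```text
19.5 [436.28200232 138.743851   144.60636085] [3.14135562e+00 3.12806569e-04 2.98591860e+00] 14.559676467777235 [-3.11145205  2.04315066  6.49996308] 0.0033906294061906805
```

View pics/s14.png

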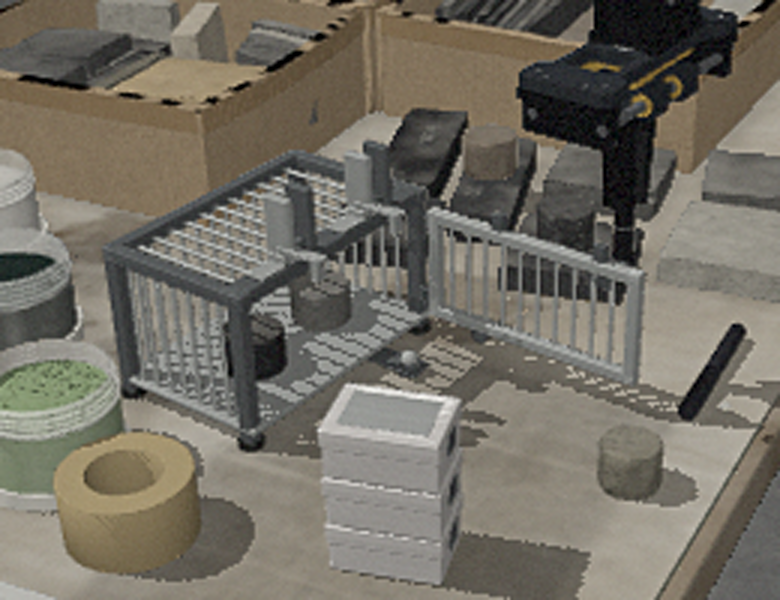

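View pics/sc14.png

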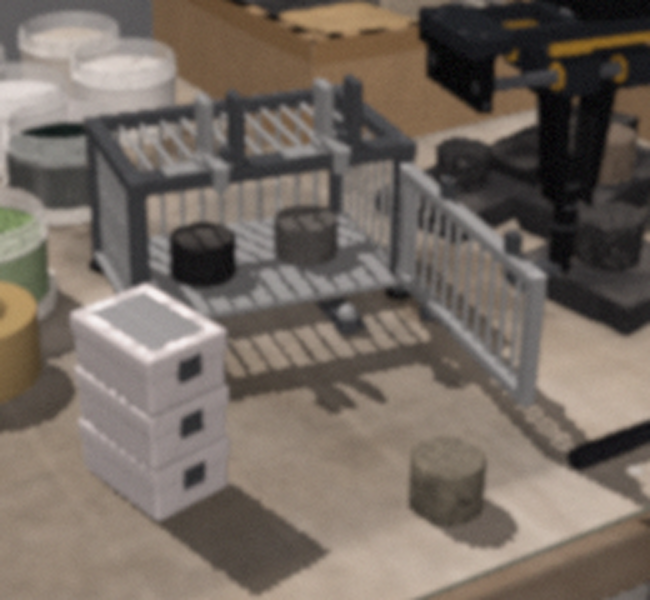

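View pics/w14.png

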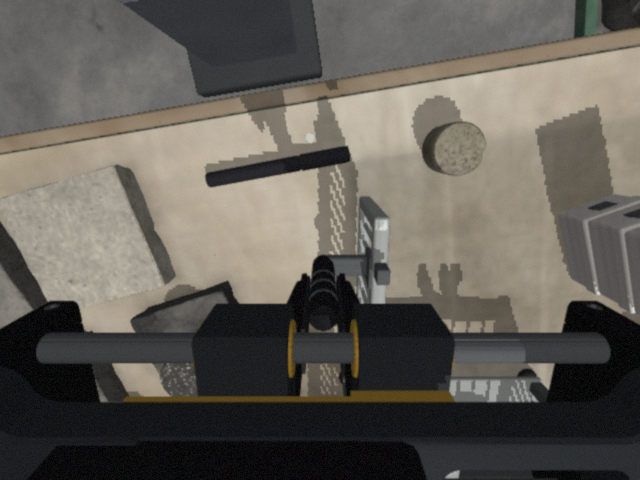

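Gate stands at about 90°, post held, others untouched. One quick numeric check of the stack in the fixed cameras against the column's original position.

```bash
python3 - <<'E'
from h import *
np.set_printoptions(precision=1,suppress=True)
for n in ("side","scene"):
    c=get_calibration(n)
    _,d1=read_camera(n)
    for nm,d,z in (("col before",np.load(n+"0.npy"),72),("top now",d1,108)):
        W=cloud(d,c); m=((abs(W[...,2]-z)<4)&(abs(W[...,0]-485)<70)&(abs(W[...,1]-395)<60)).astype(np.uint8)
        k,_=cv2.findContours(m,cv2.RETR_EXTERNAL,cv2.CHAIN_APPROX_NONE); k=max(k,key=cv2.contourArea)
        r=cv2.minAreaRect(np.array([onz(n,*a[0],z,c)[:2] for a in k],np.float32)); print(n,nm,np.array(r[0]),np.array(r[1]),r[2])
s=env.state(); print(s['t'],s['eef_pos'],s['opening'],s['ft_force'])
E
```

```text
side col before [482.6 400. ] [76.9 63.3] 12.052083015441895
side top now [483.1 399.9] [77.2 63.6] 12.862713813781738
scene col before [479.8 397.5] [82.  59.3] 12.02243709564209
scene top now [480.4 397.9] [81.6 60.1] 12.062246322631836
19.75 [436.3 138.8 144.6] 0.15144064579755828 [-2.4  1.1  7. ]
```

The top tin sits within 0.6 mm and under 1° of the column in both cameras. Handing in.

```bash
python3 - <<'E'
from cell import env
print(env.job_done())
E
```

```text
the job is handed in; nothing more can be done
None
```

I did the job in the order asked and handed it in at about 20 s, with the gripper still holding the handle. The hand-in reported no verdict.

- **Tin:** I stacked it on the column and let it go. In both fixed cameras its lid lies within 0.6 mm of where the column's lid was at the start, turned by less than 1°.
- **Placing correction:** the first approach was off by about 4 mm sideways and 2 mm lengthwise. I corrected this just above the lid, before lowering the tin.
- **Catches:** I squeezed the one nearer the hinge first, then the one nearer the handle. The grip opening read 29.5 mm and 29.1 mm, and the camera put the tabs 21.6–21.7 mm apart afterwards, against 22 mm for fully squeezed.
- **Gate:** I swung it about 1.57 rad around the worked-out hinge point, past the detent. The last pictures show it standing at about a right angle with the post in the grip (14.4 mm reading for the 15 mm post). I took the angle from the arm's position and the pictures, not from a separate measurement.
- **Other checks:** The forces I read at the end of each move stayed below about 12 N. The pen, core and tape look undisturbed in the last pictures.

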